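Load the gel dock from the flap-lidded store

ROBOT

A 6-joint arm with a two-finger parallel gripper is mounted at the origin on the work surface. World frame = base frame: x ahead of the robot, y to its left, z up, the work surface at z = 0. Lengths are in m, angles in rad, forces in N, time in s.
With the tool pointing down it reaches from about 0.275 to 0.725 m from the base axis. Payload 15.9 kg.
Tool frame: the origin (TCP) lies at the very end of the fingers, on their centre line; the grasp point (between the pads) lies 19 mm behind it; z points along the fingers, y is the line along which they close (so a half turn about z gives the same grasp; the last joint's range is limited). The gripper opens to 85 mm and grips with 20 to 120 N. Pads are 22 mm wide; open, the fingers measure 114 mm over their backs; the gripper's body (76 mm by 85 mm) begins 54 mm behind the grasp point. The pads swing forward as they close: fully open they stand 13 mm farther back than shut.
Start: joints at [1.137, 0.213, -0.034, 1.323, 0, 1.571], TCP at [0.21, 0.454, 0.231] pointing down, gripper open.
Joint ranges: [-2.98, 2.98], [-0.74, 1.72], [-1.14, 1.35], [-2.1, 2.04], [-1.57, 1.44], [-3.14, 3.14]. Speed limits (rad/s): [1.89, 1.89, 2.39, 2.57, 3.14, 3.14].

INTERFACE

Orientations are given as a unit quaternion [w, x, y, z].
In Python, from bench import get_state, camera, get_calibration, job_done, masks_of gives the robot as it stands.
- The arm moves only by the tool play_rows, never from a script. Its argument "deltas" is a list of rows, each an object of numbers: "tx", "ty", "tz": the shift along the tool's x, y, z in mm; "ax", "ay", "az": the turn, a rotation vector about the tool's x, y, z in rad. In form: [{"tx": .., "ty": .., "tz": .., "ax": .., "ay": .., "az": ..}, ...]. A call has 1 to 8 rows; each row is the pose to reach, as a shift and turn from the pose commanded when the call began, along the tool's axes at that moment; what a row does not reach only later rows make up. A row lasts 1/8 s, in which the tool goes at most 62.5 mm and 10.7 degrees, less where a joint would pass 70% of its speed; a pose out of reach is approached as far as the arm can. A call with a gripper value outside its range is refused whole. "jaw" is the finger opening in mm, from 0 to 85.4, set as the call begins (left out, the last holds). The fingers move at their own pace and stop on an object; "force" is the grip in N (left out, the last holds). Time passes only in rows, so rows that repeat a pose let the fingers close. It gives the time, the measured TCP pose, the force, the opening and the grip force at its end, in the units of the state.
- get_state(): the state, without advancing time (a new reading comes with each control period).
- camera(name): name is "scene" or "top" or "wrist"; returns the picture (480x640x3 uint8, red, green, blue); there is no depth.
- get_calibration(name): a dict with "fx", "fy", "cx", "cy" (pixels), "distortion" ([k1, k2, p1, p2, k3] as OpenCV has them; the pictures are not rectified), "R" (3x3) and "t" (3): a world point X has camera coordinates R X + t. Camera axes: x right, y down, z forward; pixel columns grow to the right and rows downward; lengths in m; the calibration is good to about 2 mm. A picture is of the moment at which its call begins: read the wrist's pose just before it. get_calibration takes no time and is no camera call; for the wrist camera it gives the pose at the moment of the call.
- job_done(): hands the job in; it is judged then, once.
Trained networks look in the newest picture that a camera, given by its name, has taken for a name from the list of things; names that differ only in an ending like _2 or _b are one class to them, and where a whole thing is asked for, a point or a joint stands for the part that bears it (a point fixed in the world has none). Each returns a list of dicts, best first, with "score" (0 to 1); they miss things now and then, are a little off and sometimes report something else, mostly with a low value. They report only what shows in the picture. A call takes as long as a camera call.
- masks_of(camera, name): "mask" (480x640 bool, what is visible of it) and "rect" ([left, top, right, bottom] in pixels, round what is visible of it).
The state is a dict: "time_s": time; "qpos": joint angles; "dq": joint speeds; "tau": joint torques, N m; "tcp_pos": TCP position; "tcp_rot": TCP orientation; "force": force on the tool from outside, world axes, zero at the start; "moment": the same for the moment, N m; "grip_width": finger opening in m; "gripper_force": force on a finger pad.
Only numpy, scipy, OpenCV 4.12 (cv2) and the standard library are available. Lean on these libraries where they do the work, as an engineer would, in place of code of your own. Each camera call takes 0.05 s, during which the arm holds its last target. There are 200 camera calls.

TASK

Lift the storage box's clear flap, take out every cassette in it and slide each one, leading end first, fully home into a bay of its own in the dock (any bay). Only when all of them are home, turn the program ring to number 3. Leave the storage box's flap shut at the end, and do not disturb the jar, the tape roll or the beaker.

Things in the scene. Friction and masses are not known exactly. Their poses are not given: they have to be found in the camera images.
- cassette1: white plastic gel cassette, a flat plate 90 (x) x 60 (y) x 12 mm thick with an upright grip fin standing on its top near its -x end: fin 24 (x) x 12 (y) mm, 22 mm high, its centre 31 mm from the plate's centre towards -x. Origin: centre of the underside; z up, +x is the leading end that goes into the dock first. About 90 g. Some cassettes may be absent
- cassette2: white plastic gel cassette, a flat plate 90 (x) x 60 (y) x 12 mm thick with an upright grip fin standing on its top near its -x end: fin 24 (x) x 12 (y) mm, 22 mm high, its centre 31 mm from the plate's centre towards -x. Origin: centre of the underside; z up, +x is the leading end that goes into the dock first. About 90 g. Some cassettes may be absent
- cassette3: white plastic gel cassette, a flat plate 90 (x) x 60 (y) x 12 mm thick with an upright grip fin standing on its top near its -x end: fin 24 (x) x 12 (y) mm, 22 mm high, its centre 31 mm from the plate's centre towards -x. Origin: centre of the underside; z up, +x is the leading end that goes into the dock first. About 90 g. Some cassettes may be absent
- cassette4: white plastic gel cassette, a flat plate 90 (x) x 60 (y) x 12 mm thick with an upright grip fin standing on its top near its -x end: fin 24 (x) x 12 (y) mm, 22 mm high, its centre 31 mm from the plate's centre towards -x. Origin: centre of the underside; z up, +x is the leading end that goes into the dock first. About 90 g. Some cassettes may be absent
- store: grey open-topped storage box, fixed to the bench, 142 (x) x 294 (y) x 45 mm high, walls and floor 6 mm, under a clear hinged flap. Origin: centre of the underside; x points away from the robot towards the hinge. Cassettes lie flat on its floor, fins at the robot's side, up to four side by side
- flap (a joint): angle of the storage box's clear flap: 0 shut (level), grows as it is raised, 1.57 upright, stop at 1.85. 200 g; falls shut by its own weight from below upright, and stays open only when swung past upright so that it leans back on its stop
- flap_grip (a point): centre of the flap's grip, a round disc of radius 10 mm, 16 mm thick (its axis along the hinge) on a stem on the flap: 125 mm from the hinge line towards the free edge and, when shut, 30 mm above the hinge line, 25 mm above the flap's upper face. Pinched on its flat faces (along the store's y) it turns between the fingers as the flap swings
- flap_hinge (a point): middle of the flap's hinge line, on the far (+x) top edge of the storage box, 45 mm above the bench; the hinge line is this frame's y; the flap reaches 152 mm from here towards -x when shut
- dock: dock, fixed to the bench, 292 mm wide (y): grey floor plate, open towards the robot, leading into four side-by-side roofed bays; behind them a white console 70 (x) x 292 (y) x 45 mm high that carries the program ring. Origin: on the bench under the middle, 5 mm further in than the line of the bay points; x points inwards, away from the robot
- bay1 (a point): where the origin of a cassette fully home in bay 1 lies, axes as the cassette's (x inwards, z up), on the dock's floor plate 10 mm above the bench. The bay is a tunnel 63.5 mm wide, 15 mm high; along this x: side walls with pointed guiding noses from -19 mm, roof from -5 mm (its top 30 mm above the bench), end stop at +45 mm; open level floor plate from -110 mm. A home cassette's fin stays outside
- bay2 (a point): where the origin of a cassette fully home in bay 2 lies, axes as the cassette's (x inwards, z up), on the dock's floor plate 10 mm above the bench. The bay is a tunnel 63.5 mm wide, 15 mm high; along this x: side walls with pointed guiding noses from -19 mm, roof from -5 mm (its top 30 mm above the bench), end stop at +45 mm; open level floor plate from -110 mm. A home cassette's fin stays outside
- bay3 (a point): where the origin of a cassette fully home in bay 3 lies, axes as the cassette's (x inwards, z up), on the dock's floor plate 10 mm above the bench. The bay is a tunnel 63.5 mm wide, 15 mm high; along this x: side walls with pointed guiding noses from -19 mm, roof from -5 mm (its top 30 mm above the bench), end stop at +45 mm; open level floor plate from -110 mm. A home cassette's fin stays outside
- bay4 (a point): where the origin of a cassette fully home in bay 4 lies, axes as the cassette's (x inwards, z up), on the dock's floor plate 10 mm above the bench. The bay is a tunnel 63.5 mm wide, 15 mm high; along this x: side walls with pointed guiding noses from -19 mm, roof from -5 mm (its top 30 mm above the bench), end stop at +45 mm; open level floor plate from -110 mm. A home cassette's fin stays outside
- ring (a joint): angle of the black knurled program ring on the dock's console, clockwise seen from above. Detents at 0, 0.6, 1.2 and 1.8 rad are numbers 1, 2, 3 and 4 (shown by one to four dots round the ring at its robot side; a white pointer line on the ring marks the setting). It clicks to the nearest detent when let go; turning takes under 0.1 Nm
- ring_grip (a point): on the ring's upright axis at the height to grip, 22 mm above the ring's lower edge and the console's top (45 mm above the bench); the ring is 44 mm in diameter and 30 mm tall, free all round
- jar: small lidded jar, 44 mm diameter, 55 mm tall, standing on the bench; not to be moved. Origin: centre of the underside
- tape: flat roll of tape, 56 mm diameter, 18 mm tall, lying on the bench; not to be moved. Origin: centre of the underside
- beaker: glass beaker, 60 mm diameter, 75 mm tall, standing on the bench; not to be moved. Origin: centre of the underside

How it is judged:
On the way, in this order (a step that is already met when the one before it is completed fails the run):
1. the flap is raised well open (value of joint flap above 0.7 rad), for 0.1 s.
2. every cassette is fully home in a bay (((x of cassette1 in the frame of bay1 between -0.006 and 0.006 m and y of cassette1 in the frame of bay1 between -0.006 and 0.006 m and z of cassette1 in the frame of bay1 between -0.005 and 0.005 m and angle between the x axis of cassette1 and the x axis of bay1, either way round below 0.12 rad) or (x of cassette1 in the frame of bay2 between -0.006 and 0.006 m and y of cassette1 in the frame of bay2 between -0.006 and 0.006 m and z of cassette1 in the frame of bay2 between -0.005 and 0.005 m and angle between the x axis of cassette1 and the x axis of bay2, either way round below 0.12 rad) or (x of cassette1 in the frame of bay3 between -0.006 and 0.006 m and y of cassette1 in the frame of bay3 between -0.006 and 0.006 m and z of cassette1 in the frame of bay3 between -0.005 and 0.005 m and angle between the x axis of cassette1 and the x axis of bay3, either way round below 0.12 rad) or (x of cassette1 in the frame of bay4 between -0.006 and 0.006 m and y of cassette1 in the frame of bay4 between -0.006 and 0.006 m and z of cassette1 in the frame of bay4 between -0.005 and 0.005 m and angle between the x axis of cassette1 and the x axis of bay4, either way round below 0.12 rad)) and ((x of cassette2 in the frame of bay1 between -0.006 and 0.006 m and y of cassette2 in the frame of bay1 between -0.006 and 0.006 m and z of cassette2 in the frame of bay1 between -0.005 and 0.005 m and angle between the x axis of cassette2 and the x axis of bay1, either way round below 0.12 rad) or (x of cassette2 in the frame of bay2 between -0.006 and 0.006 m and y of cassette2 in the frame of bay2 between -0.006 and 0.006 m and z of cassette2 in the frame of bay2 between -0.005 and 0.005 m and angle between the x axis of cassette2 and the x axis of bay2, either way round below 0.12 rad) or (x of cassette2 in the frame of bay3 between -0.006 and 0.006 m and y of cassette2 in the frame of bay3 between -0.006 and 0.006 m and z of cassette2 in the frame of bay3 between -0.005 and 0.005 m and angle between the x axis of cassette2 and the x axis of bay3, either way round below 0.12 rad) or (x of cassette2 in the frame of bay4 between -0.006 and 0.006 m and y of cassette2 in the frame of bay4 between -0.006 and 0.006 m and z of cassette2 in the frame of bay4 between -0.005 and 0.005 m and angle between the x axis of cassette2 and the x axis of bay4, either way round below 0.12 rad)) and ((x of cassette3 in the frame of bay1 between -0.006 and 0.006 m and y of cassette3 in the frame of bay1 between -0.006 and 0.006 m and z of cassette3 in the frame of bay1 between -0.005 and 0.005 m and angle between the x axis of cassette3 and the x axis of bay1, either way round below 0.12 rad) or (x of cassette3 in the frame of bay2 between -0.006 and 0.006 m and y of cassette3 in the frame of bay2 between -0.006 and 0.006 m and z of cassette3 in the frame of bay2 between -0.005 and 0.005 m and angle between the x axis of cassette3 and the x axis of bay2, either way round below 0.12 rad) or (x of cassette3 in the frame of bay3 between -0.006 and 0.006 m and y of cassette3 in the frame of bay3 between -0.006 and 0.006 m and z of cassette3 in the frame of bay3 between -0.005 and 0.005 m and angle between the x axis of cassette3 and the x axis of bay3, either way round below 0.12 rad) or (x of cassette3 in the frame of bay4 between -0.006 and 0.006 m and y of cassette3 in the frame of bay4 between -0.006 and 0.006 m and z of cassette3 in the frame of bay4 between -0.005 and 0.005 m and angle between the x axis of cassette3 and the x axis of bay4, either way round below 0.12 rad)) and ((x of cassette4 in the frame of bay1 between -0.006 and 0.006 m and y of cassette4 in the frame of bay1 between -0.006 and 0.006 m and z of cassette4 in the frame of bay1 between -0.005 and 0.005 m and angle between the x axis of cassette4 and the x axis of bay1, either way round below 0.12 rad) or (x of cassette4 in the frame of bay2 between -0.006 and 0.006 m and y of cassette4 in the frame of bay2 between -0.006 and 0.006 m and z of cassette4 in the frame of bay2 between -0.005 and 0.005 m and angle between the x axis of cassette4 and the x axis of bay2, either way round below 0.12 rad) or (x of cassette4 in the frame of bay3 between -0.006 and 0.006 m and y of cassette4 in the frame of bay3 between -0.006 and 0.006 m and z of cassette4 in the frame of bay3 between -0.005 and 0.005 m and angle between the x axis of cassette4 and the x axis of bay3, either way round below 0.12 rad) or (x of cassette4 in the frame of bay4 between -0.006 and 0.006 m and y of cassette4 in the frame of bay4 between -0.006 and 0.006 m and z of cassette4 in the frame of bay4 between -0.005 and 0.005 m and angle between the x axis of cassette4 and the x axis of bay4, either way round below 0.12 rad))), for 0.2 s.
3. the ring is turned to number 3 (value of joint ring between 1.08 and 1.32 rad), for 0.2 s.
At the end, for the whole second after the job is handed in: Every cassette present lies flat and at rest in a bay, within 6 mm of fully home and 0.12 rad of its line; the ring is at number 3 (within 0.12 rad); the flap is shut (within 0.05 rad) (all of step 2 and all of step 3 and value of joint flap below 0.05 rad and linear speed of each of cassette1, cassette2, cassette3, cassette4 below 0.03 m/s); the robot touches nothing.
It fails at once if the jar is moved by more than 40 mm or tipped over (distance of jar from where it was at the start of the episode above 0.04 m or angle between jar's own z axis and vertical above 0.6 rad).
It fails at once if the tape is moved by more than 40 mm or tipped over (distance of tape from where it was at the start of the episode above 0.04 m or angle between tape's own z axis and vertical above 0.6 rad).
It fails at once if the beaker is moved by more than 40 mm or tipped over (distance of beaker from where it was at the start of the episode above 0.04 m or angle between beaker's own z axis and vertical above 0.6 rad).
Of cassette1, cassette2, cassette3, cassette4 only 3 to 4 are there at a start; the rules pass over those that are not, and their reading is None.
At some moment in a run one of cassette1, cassette2, cassette3, cassette4 may be knocked a few centimetres aside while the robot is not near it.
It also fails if it takes over 210 s, if anything falls off the work surface, if the arm or the gripper's body presses on something with over 40 N, if the wrist force passes 120 N, or if a joint passes its speed limit or range.

## Working session

There is one attempt and no reset: what is moved stays moved. The work goes in short steps, Python scripts to look and compute and a tool call to move; the robot and the scene stay as the last step left them, time stands still between calls to the robot, and variables do not carry over. Pictures are saved under pics/ and viewed, at most 14 in all, crops included, and the job is handed in when it is done.

Besides the shell and the picture viewer there is one more tool, called after "Call:" as a command line: name --argument value ..., lists and objects as JSON in quotes. play_rows: Moves the arm, as the interface text tells. Its arguments: {"type":"object","properties":{"deltas":{"type":"array"},"jaw":{"type":"number"},"force":{"type":"number"}},"required":["deltas"]}

```bash
mkdir -p pics; ls
cat > h.py <<'E'
import numpy as np, cv2, json
from bench import get_state, camera, get_calibration, job_done, masks_of
def snap(n,f=None):
    im=camera(n)
    if f: cv2.imwrite('pics/'+f,im[:,:,::-1])
    return im
def KD(c):
    return np.array([[c['fx'],0,c['cx']],[0,c['fy'],c['cy']],[0,0,1.]]),np.array(c['distortion'],float)
def ray(c,uv):
    K,D=KD(c); p=cv2.undistortPoints(np.array(uv,float).reshape(-1,1,2),K,D).reshape(-1,2)
    R=np.array(c['R']);t=np.array(c['t'])
    d=np.c_[p,np.ones(len(p))]@R
    return -R.T@t,d
def atz(c,uv,z):
    o,d=ray(c,uv); return o+d*((z-o[2])/d[:,2])[:,None]
def proj(c,X):
    K,D=KD(c); R=np.array(c['R'])
    return cv2.projectPoints(np.array(X,float).reshape(-1,1,3),cv2.Rodrigues(R)[0],np.array(c['t'],float),K,D)[0].reshape(-1,2)
E
python3 - <<'E'
from h import *
s=get_state();print({k:np.round(v,3) for k,v in s.items()})
for n in ['scene','top']:
    snap(n,n+'0.png'); c=get_calibration(n); print(n,np.round(c['fx']),np.round(-np.array(c['R']).T@np.array(c['t']),3),np.round(c['R'],2).tolist())
    for k in ['cassette1','store','dock','ring','flap','flap_grip','jar','tape','beaker']:
        print(k,[(round(m['score'],2),np.round(m['rect']).tolist(),np.round(np.argwhere(m['mask']).mean(0)[::-1],1).tolist()) for m in masks_of(n,k) if m['mask'].any()][:5])
E
```

```text
pics
{'time_s': np.float64(0.0), 'qpos': array([ 1.137,  0.213, -0.035,  1.323, -0.   ,  1.571]), 'dq': array([ 0.001, -0.001,  0.   , -0.001, -0.001, -0.   ]), 'tau': array([ 1.0000e-03, -6.8616e+01,  4.8712e+01,  1.8000e-02,  0.0000e+00,
        0.0000e+00]), 'tcp_pos': array([0.21 , 0.453, 0.231]), 'tcp_rot': array([-0.   ,  0.215,  0.977, -0.001]), 'force': array([-0.259, -0.04 , -0.138]), 'moment': array([-0.021, -0.003, -0.032]), 'gripper_force': np.float64(0.0), 'grip_width': np.float64(0.085)}
scene 611.0 [ 0.965 -0.8    0.916] [[0.86, 0.52, -0.01], [0.34, -0.57, -0.75], [-0.39, 0.64, -0.66]]
cassette1 [(0.3, [100.0, 306.0, 140.0, 352.0], [122.6, 326.1])]
store []
dock [(0.67, [304.0, 170.0, 453.0, 266.0], [380.2, 214.5])]
ring [(0.88, [398.0, 198.0, 425.0, 222.0], [410.8, 207.8])]
flap [(0.97, [171.0, 272.0, 324.0, 412.0], [249.4, 340.2])]
flap_grip [(0.69, [170.0, 268.0, 321.0, 411.0], [249.4, 340.5])]
jar [(0.89, [372.0, 276.0, 403.0, 308.0], [385.6, 291.8]), (0.56, [172.0, 269.0, 320.0, 410.0], [249.2, 340.4])]
tape [(0.88, [278.0, 251.0, 304.0, 275.0], [291.7, 262.1]), (
[... 222 characters left out ...]
tore [(0.72, [361.0, 189.0, 500.0, 266.0], [429.9, 227.6])]
dock [(0.74, [151.0, 160.0, 288.0, 276.0], [218.3, 217.5])]
ring [(0.75, [207.0, 169.0, 234.0, 191.0], [219.0, 179.6]), (0.46, [152.0, 160.0, 287.0, 278.0], [218.3, 217.8])]
flap [(0.61, [359.0, 190.0, 498.0, 269.0], [430.6, 227.3]), (0.46, [463.0, 314.0, 499.0, 342.0], [480.6, 327.9])]
flap_grip [(0.6, [366.0, 190.0, 502.0, 267.0], [430.2, 227.5]), (0.48, [150.0, 161.0, 291.0, 277.0], [218.4, 217.4])]
jar [(0.55, [314.0, 147.0, 337.0, 172.0], [324.4, 159.7])]
tape [(0.65, [315.0, 245.0, 336.0, 268.0], [326.9, 256.3])]
beaker [(0.88, [468.0, 313.0, 498.0, 345.0], [480.8, 328.1]), (0.42, [151.0, 159.0, 288.0, 279.0], [218.5, 217.6])]
```

Run:
```python
import cv2
a=cv2.imread('pics/top0.png')[140:360,130:530]; cv2.imwrite('pics/top0c.png',cv2.resize(a,(800,440),interpolation=3))
```

```text
(no output)
```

View pics/top0c.png

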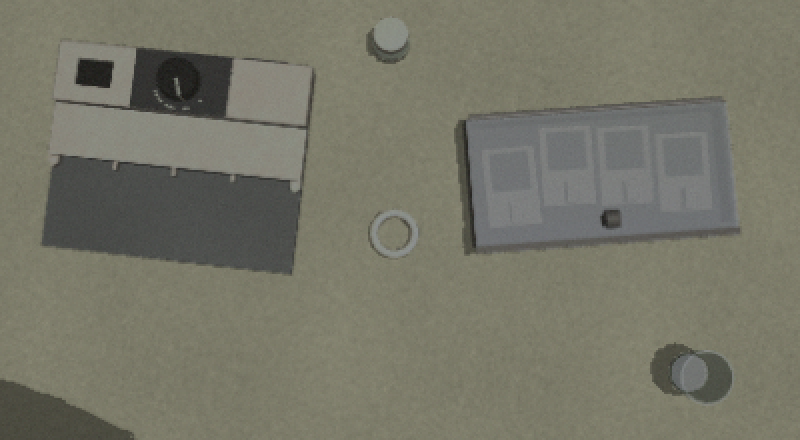

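View pics/scene0.png

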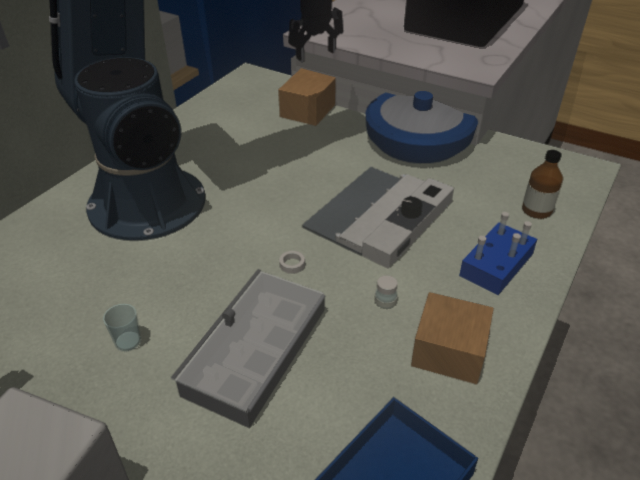

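The top view shows the store on the right (crop corners about (466,117), (724,99), (740,230), (475,249)) with four cassettes and the flap grip at (612,218). The dock is on the left with four empty bays, noses on the row from (54,160) to (295,186) and the ring at (178,79). The jar, tape and beaker are as the networks reported. The scene view agrees.

Run:
```python
from h import *
from scipy.optimize import least_squares
c=get_calibration('top')
def P(l): return np.array(l,float)/2+[130,140]-.25
def fit(obj,img,x0):
    img=P(img);obj=np.array(obj)
    def W(p): 
        C,S=np.cos(p[2]),np.sin(p[2]);return np.c_[obj[:,:2]@np.array([[C,S],[-S,C]])+p[:2],obj[:,2]]
    r=least_squares(lambda p:(proj(c,W(p))-img).ravel(),x0); print(np.round(r.x,4),'res px',np.round(r.fun.reshape(-1,2),1).tolist())
    return r.x
# dock frame: bay line at x=-5mm; noses tip at -24, roof from -10mm; stop +40; console 40..110?; floor front -115
d=fit([[-.115,.146,.01],[-.115,-.146,.01]],[(42,245),(292,273)],[.4,.25,0])
for x in(.04,.046): print(x,(proj(c,[[d[0]+np.cos(d[2])*a-np.sin(d[2])*b,d[1]+np.sin(d[2])*a+np.cos(d[2])*b,.045] for a,b in[(x,.146),(x,-.146),(x+.07,.146),(x+.07,-.146)]])-[130,140])*2)
# store: flap free edge -81 .. box far wall +71
s=fit([[.071,.147,.045],[.071,-.147,.045],[-.081,-.147,.048],[-.081,.147,.048]],[(466,117),(724,99),(740,230),(475,249)],[.4,-.2,0])
print('grip',atz(c,P([(612,218)]),.075),'ring',atz(c,P([(178,79)]),.075))
E=get_state()
from h import *
cs=get_calibration('scene')
for k,z,u in [('jar',0.0275,(385.6,291.8)),('tape',.009,(291.7,262.1)),('beaker',.037,(122.5,326.2)),('ring',.06,(410.8,207.8)),('grip',.075,(230,315))]: print(k,np.round(atz(cs,[u],z),3))
for k,z,u in [('jar',0.05,(324.4,159.7)),('tape',.015,(326.9,256.3)),('beaker',.037,(480.8,328.1))]: print(k,np.round(atz(c,[u],z),3))
w=get_calibration('wrist');s=E
from scipy.spatial.transform import Rotation as R
T=R.from_quat(np.r_[s['tcp_rot'][1:],s['tcp_rot'][0]]).as_matrix()
o=-np.array(w['R']).T@np.array(w['t']);print('cam in tool',T.T@(o-s['tcp_pos']),'optical axis in tool',T.T@np.array(w['R'])[2],'x',T.T@np.array(w['R'])[0],w['fx']);print(T)
```

```text
[ 0.5021  0.2459 -0.095 ] res px [[-0.2, -0.0], [0.2, 0.0]]
0.04 [[ 49.32113632 106.79230203]
 [305.0872726  133.62519889]
 [ 57.8369635   46.33295383]
 [312.28275617  72.22294763]]
0.046 [[ 50.04742383 101.58139529]
 [305.7056119  128.33313917]
 [ 58.57093779  41.18617735]
 [312.89744579  66.99577026]]
[ 0.4934 -0.2331  0.0846] res px [[-0.6, -0.9], [0.5, -0.9], [-0.3, 0.8], [0.4, 1.0]]
grip [[ 0.43652831 -0.2384395   0.075     ]] ring [[0.58316203 0.23587957 0.075     ]]
jar [[ 0.644 -0.001  0.027]]
tape [[ 0.425 -0.008  0.009]]
beaker [[ 0.262 -0.34   0.037]]
ring [[0.59  0.232 0.06 ]]
grip [[ 0.442 -0.241  0.075]]
jar [[0.635 0.005 0.05 ]]
tape [[ 0.421 -0.004  0.015]]
beaker [[ 0.264 -0.347  0.037]]
cam in tool [ 0.06870495 -0.00014249 -0.14166102] optical axis in tool [-2.71002800e-01  3.57865161e-04  9.62578492e-01] x [-4.40110177e-04  9.99999780e-01 -4.95685470e-04] 333.1098342819053
[[-9.07393605e-01  4.20281864e-01  2.74304807e-06]
 [ 4.20281864e-01  9.07393605e-01  2.28680553e-05]
 [ 7.12200463e-06  2.19031805e-05 -1.00000000e+00]]
```

```bash
cat >> h.py <<'E'
from scipy.spatial.transform import Rotation as R
def go(*targets):
    "print deltas from the present pose for targets (x,y,z,yaw): tool x = -frame x, tool y = frame y, tool z down"
    s=get_state(); T=R.from_quat(np.r_[s['tcp_rot'][1:],s['tcp_rot'][0]]).as_matrix()
    for x,y,z,w in targets:
        C,S=np.cos(w),np.sin(w); G=np.array([[-C,-S,0],[-S,C,0],[0,0,-1.]]).T
        G=np.array([[-C,-S,0],[-S,C,0],[0,0,-1.]]).T
        d=T.T@(np.array([x,y,z])-s['tcp_pos'])*1000; a=R.from_matrix(T.T@G).as_rotvec()
        print(dict(zip(['tx','ty','tz','ax','ay','az'],np.r_[np.round(d,1),np.round(a,4)].tolist())))
def st():
    s=get_state(); print('t',round(s['time_s'],2),'tcp',np.round(s['tcp_pos'],4),'w',round(s['grip_width'],4),'gf',round(s['gripper_force'],1),'F',np.round(s['force'],1))
def fr(p,a,b,z):
    "frame (x,y,yaw) point a,b -> world"
    C,S=np.cos(p[2]),np.sin(p[2]); return np.array([p[0]+C*a-S*b,p[1]+S*a+C*b,z])
E
python3 - <<'E'
from h import *
go((.43,.25,.25,-.095));
E
```

```text
{'tx': -285.1, 'ty': -92.4, 'tz': -18.7, 'ax': 0.0, 'ay': -0.0, 'az': -0.3388}
```

Call:
play_rows --deltas '[{"tx":-60,"ty":-20,"tz":-5,"az":-0.08},{"tx":-115,"ty":-38,"tz":-10,"az":-0.16},{"tx":-170,"ty":-56,"tz":-14,"az":-0.22},{"tx":-225,"ty":-74,"tz":-17,"az":-0.28},{"tx":-270,"ty":-87,"tz":-18.7,"az":-0.33},{"tx":-285,"ty":-92.4,"tz":-18.7,"az":-0.3388},{"tx":-285,"ty":-92.4,"tz":-18.7,"az":-0.3388},{"tx":-285,"ty":-92.4,"tz":-18.7,"az":-0.3388}]'

```text
invalid input
```

Run:
```python
from h import *
st(); c=get_calibration('wrist'); im=snap('wrist','w1.png'); 
json.dump({k:np.array(v).tolist() for k,v in c.items()},open('w1.json','w'))
d=(.502,.246,-.095)
for a,b,z in [(-.115,.146,.01),(-.115,-.146,.01),(.046,.146,.045),(.046,-.146,.045)]: print(proj(c,fr(d,a,b,z)))
for k in ['ring','dock']:
  for m in masks_of('wrist',k)[:2]: print(k,m['score'],m['rect'],np.argwhere(m['mask']).mean(0)[::-1])
go((.40,-.238,.27,.085));
```

```text
t 1.0 tcp [0.2101 0.4537 0.2313] w 0.0854 gf 0.0 F [ 0.5 -0.5 -0.4]
[[351.70679874 359.96663808]]
[[150.23822101 418.04996443]]
[[391.27766363 473.20273784]]
[[193.60753994 520.88652239]]
dock 0.63 [227.6, 354.0, 363.4, 401.5] [307.85060341 380.61880982]
{'tx': -463.0, 'ty': -547.8, 'tz': -38.7, 'ax': -0.0, 'ay': 0.0, 'az': -0.5188}
```

View pics/w1.png

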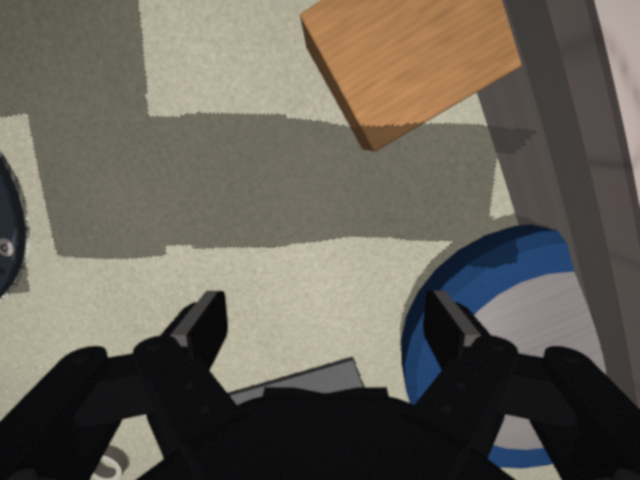

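Run:
```python
from h import *
go((.50,.25,.25,-.095))
```

```text
{'tx': -348.6, 'ty': -63.0, 'tz': -18.7, 'ax': -0.0, 'ay': 0.0, 'az': -0.3388}
```

Call:
play_rows --deltas '[{"tx":-50.0,"ty":-11.0,"tz":-5.0,"ax":0.0,"ay":0.0,"az":-0.06},{"tx":-100.0,"ty":-21.0,"tz":-10.0,"ax":0.0,"ay":0.0,"az":-0.12}]' --jaw 85 --force 40

```text
time_s: 1.4
tcp_pos: [0.2927, 0.392, 0.2414]
tcp_rot: [0.0, 0.154, 0.988, 0.0]
force: [0.5, 0.7, 0.4]
grip_width: 0.0847
gripper_force: 0.0
```

Run:
```python
from h import *
go((.50,.25,.25,-.095))
```

```text
{'tx': -240.8, 'ty': -71.9, 'tz': -8.6, 'ax': 0.0, 'ay': 0.0001, 'az': -0.2152}
```

Call:
play_rows --deltas '[{"tx":-241,"ty":-72,"tz":-8.6,"ax":0,"ay":0,"az":-0.215},{"tx":-241,"ty":-72,"tz":-8.6,"ax":0,"ay":0,"az":-0.215},{"tx":-241,"ty":-72,"tz":-8.6,"ax":0,"ay":0,"az":-0.215},{"tx":-241,"ty":-72,"tz":-8.6,"ax":0,"ay":0,"az":-0.215},{"tx":-241,"ty":-72,"tz":-8.6,"ax":0,"ay":0,"az":-0.215},{"tx":-241,"ty":-72,"tz":-8.6,"ax":0,"ay":0,"az":-0.215}]'

```text
time_s: 2.15
tcp_pos: [0.4992, 0.2494, 0.2496]
tcp_rot: [-0.0, 0.05, 0.999, -0.0]
force: [-0.8, -0.0, 0.8]
grip_width: 0.0847
gripper_force: 0.0
```

```bash
cat >> h.py <<'E'
def wsnap(f):
    c=get_calibration('wrist'); im=snap('wrist',f+'.png'); json.dump({k:np.array(v).tolist() for k,v in c.items()},open(f+'.json','w')); return c,im
E
python3 - <<'E'
from h import *
st(); c,im=wsnap('w2')
d=(.502,.246,-.095)
for a,b,z in [(-.115,.146,.01),(-.115,-.146,.01),(.046,.146,.045),(.046,-.146,.045)]: print(proj(c,fr(d,a,b,z)))
for k in ['ring','dock']:
  for m in masks_of('wrist',k)[:2]: print(k,m['score'],m['rect'],np.argwhere(m['mask']).mean(0)[::-1])
E
```

```text
t 2.15 tcp [0.4992 0.2494 0.2496] w 0.0847 gf 0.0 F [-0.8 -0.   0.8]
[[456.40568457 103.27306724]]
[[187.02548532 104.89871459]]
[[454.70491983 254.76192166]]
[[190.47270227 256.16727976]]
ring 0.96 [301.3, 268.1, 346.1, 316.6] [322.72856262 295.10857495]
ring 0.61 [2.1, 174.9, 44.5, 291.9] [ 15.52785059 248.92529489]
dock 0.78 [188.3, 98.9, 458.0, 318.0] [323.00764557 206.78719506]
```

View pics/w2.png

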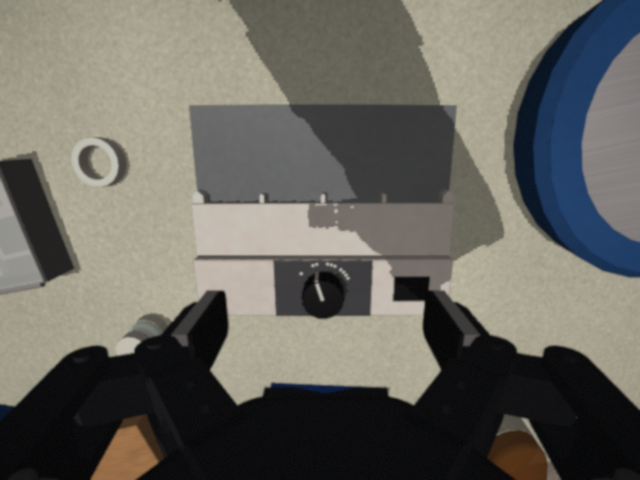

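The wrist view shows the dock's floor front corners at (190,106) and (457,106), nose tips on row ~193, the roof edge at row ~203, console edges at rows ~257 and ~317, and the ring at (323,295). I'll refine these with edge fits.

Run:
```python
from h import *
from scipy.optimize import least_squares
c=json.load(open('w2.json')); g=cv2.cvtColor(cv2.imread('pics/w2.png'),6).astype(float); g=cv2.GaussianBlur(g,(0,0),1)
def edge(p,q,n=25,w=6):
    "points on strongest edge across segment p-q"
    p,q=np.array(p,float),np.array(q,float); t=(q-p)/np.linalg.norm(q-p); nn=np.array([-t[1],t[0]]); out=[]
    for s in np.linspace(.05,.95,n):
        k=np.arange(-w,w+.01,.25); L=(p+(q-p)*s)+k[:,None]*nn
        v=cv2.remap(g.astype(np.float32),L[:,0].astype(np.float32)[None],L[:,1].astype(np.float32)[None],1)[0]
        d=np.abs(np.gradient(v)); i=d.argmax(); out.append(p+(q-p)*s+k[i]*nn)
    out=np.array(out); off=(out-p)@nn; m=abs(off-np.median(off))<1.5; return out[m]
F=edge((190,106),(285,106)); Lf=edge((190,110),(197,190)); 
Cl=edge((196,261),(196,312)); Cr=edge((451,261),(448,272)); B=edge((200,317),(270,317)); CF=edge((200,258),(440,258))
rf=edge((205,203),(300,203))
for n,e in [('F',F),('L',Lf),('Cl',Cl),('B',B),('CF',CF),('roof',rf)]: print(n,len(e),np.round(e.mean(0),1))
def toL(pts,z,p): 
    W=atz(c,pts,z)-[p[0],p[1],0]; C,S=np.cos(p[2]),np.sin(p[2]); return W[:,0]*C+W[:,1]*S, -W[:,0]*S+W[:,1]*C
def res(p): return np.r_[(toL(F,.01,p)[0]+.115), toL(Lf,.01,p)[1]+.146, toL(Cl,.045,p)[1]+.146, toL(CF,.045,p)[0]-p[3], toL(B,.045,p)[0]-p[3]-.07]
r=least_squares(res,[.502,.246,-.095,.046],loss='soft_l1',f_scale=.001); p=r.x; print(np.round(p,4),'rms',np.sqrt((r.fun**2).mean()))
print('F',toL(F,.01,p)[0].mean(),'L',toL(Lf,.01,p)[1].mean(),'Cl',toL(Cl,.045,p)[1].mean(),'CF',toL(CF,.045,p)[0].mean(),'B',toL(B,.045,p)[0].mean(),'roof',toL(rf,.03,p)[0].mean())
print('noses z.02',toL([(200.5,198),(263,198),(323.5,198),(384.5,198),(446,198)],.025,p)[1])
print('ring',toL([(322.7,295.1)],.065,p),atz(c,[(322.7,295.1)],.065))
go((.52,-.24,.27,.085)); go((.44,0,.27,0))
```

```text
F 25 [237.5 104.3]
L 25 [192.7 150.1]
Cl 10 [195.5 273.3]
B 18 [243.9 313.3]
CF 24 [317.4 254.4]
roof 25 [252.5 203.4]
[ 0.5018  0.2482 -0.0879  0.0455] rms 0.0007454314592134979
F -0.11498552276567256 L -0.1462447458009472 Cl -0.1453221996431669 CF 0.044871061501898235 B 0.11595520227336009 roof -0.00993123514472654
noses z.02 [-0.13749609 -0.06761562 -0.00060225  0.06696959  0.13573911]
ring (array([0.08419498]), array([-0.00265986])) [[0.58547771 0.23812277 0.065     ]]
{'tx': -69.4, 'ty': -486.2, 'tz': -20.1, 'ax': 0.0002, 'ay': -0.0, 'az': -0.1824}
{'tx': 33.5, 'ty': -255.1, 'tz': -20.0, 'ax': 0.0002, 'ay': -0.0, 'az': -0.0974}
```

Call:
play_rows --deltas '[{"tx":-30,"ty":-486,"tz":-20,"ax":0,"ay":0,"az":-0.03},{"tx":-30,"ty":-486,"tz":-20,"ax":0,"ay":0,"az":-0.05},{"tx":-35,"ty":-486,"tz":-20,"ax":0,"ay":0,"az":-0.1},{"tx":-50,"ty":-486,"tz":-20,"ax":0,"ay":0,"az":-0.182},{"tx":-50,"ty":-486,"tz":-20,"ax":0,"ay":0,"az":-0.182},{"tx":-50,"ty":-486,"tz":-20,"ax":0,"ay":0,"az":-0.182},{"tx":-50,"ty":-486,"tz":-20,"ax":0,"ay":0,"az":-0.182},{"tx":-50,"ty":-486,"tz":-20,"ax":0,"ay":0,"az":-0.182}]'

```text
time_s: 3.3
tcp_pos: [0.5007, -0.2399, 0.2703]
tcp_rot: [0.0, -0.042, 0.999, -0.0]
force: [0.8, 0.8, 0.6]
grip_width: 0.0851
gripper_force: 0.0
```

Call:
play_rows --deltas '[{"tx":0,"ty":0,"tz":0,"ax":0,"ay":0,"az":0},{"tx":0,"ty":0,"tz":0,"ax":0,"ay":0,"az":0}]'

```text
time_s: 3.55
tcp_pos: [0.501, -0.2376, 0.27]
tcp_rot: [0.0, -0.042, 0.999, 0.0]
force: [-0.3, 0.1, -0.1]
grip_width: 0.0848
gripper_force: 0.0
```

```bash
python3 - <<'E'
from h import *
st(); c,im=wsnap('w3'); cv2.imwrite('pics/w3.png',im[:,:,::-1])
d=(.4934,-.2331,.0846)
for a,b,z in [(.071,.147,.045),(.071,-.147,.045),(-.081,-.147,.048),(-.081,.147,.048)]: print(proj(c,fr(d,a,b,z)))
for k in ['flap_grip','cassette1','flap']:
  for m in masks_of('wrist',k)[:4]: print(k,m['score'],m['rect'],np.argwhere(m['mask']).mean(0)[::-1])
E
ls pics *.json
```

```text
t 3.55 tcp [ 0.501  -0.2376  0.27  ] w 0.0848 gf 0.0 F [-0.3  0.1 -0.1]
[[454.38978075 261.45326113]]
[[204.32251929 261.79099052]]
[[189.66367113 125.94811932]]
[[469.76296503 125.84096412]]
flap_grip 0.69 [190.1, 123.0, 469.3, 261.6] [328.55666844 191.59351753]
flap_grip 0.38 [556.1, 123.9, 638.0, 323.8] [609.10574018 239.35640106]
flap 0.6 [187.7, 122.8, 470.2, 263.2] [328.65227696 191.73928096]
w1.json
w2.json
w3.json

pics:
scene0.png
top0.png
top0c.png
w1.png
w2.png
w3.png
```

View pics/w3.png

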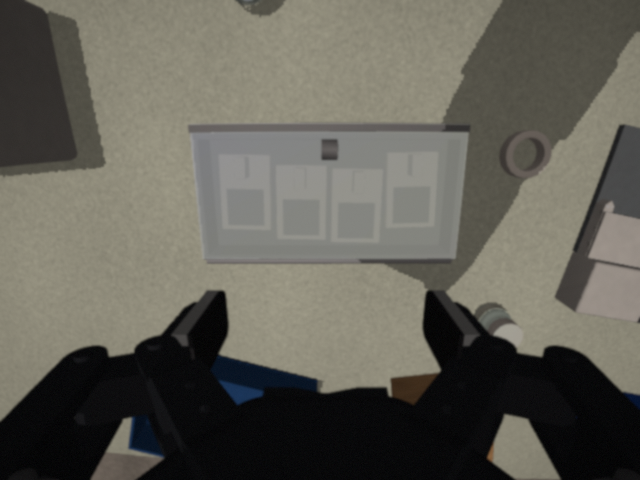

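The wrist view shows the store with the grip at (330,150) and the four cassettes at about (246,190), (302,200), (357,205) and (411,190). The pose I fitted reprojects within about 1 px.

```bash
cat >> h.py <<'E'
def tri(obs):
    "obs: list of (calib,(u,v)) -> point nearest the rays"
    A=np.zeros((3,3));b=np.zeros(3)
    for c,uv in obs:
        o,d=ray(c,[uv]); d=d[0]/np.linalg.norm(d[0]); M=np.eye(3)-np.outer(d,d); A+=M;b+=M@o
    return np.linalg.solve(A,b)
E
python3 - <<'E'
from h import *
c=json.load(open('w3.json')); ct=get_calibration('top'); s=(.4934,-.2331,.0846)
print('tri',tri([(c,(330,150)),(ct,(435.8,248.8))]))
g=atz(c,[(330,149.5)],.080)[0]; print('wrist grip',g)
C,S=np.cos(s[2]),np.sin(s[2]); l=(g[0]-s[0])*C+(g[1]-s[1])*S,-(g[0]-s[0])*S+(g[1]-s[1])*C; print('store frame',l)
# corners for check
for uv,z in [((469.5,125.5),.048),((190,125.5),.048),((205,262),.045),((455,262),.045)]:
    w=atz(c,[uv],z)[0]-[s[0],s[1],0]; print(np.round([w[0]*C+w[1]*S,-w[0]*S+w[1]*C],4))
G=fr(s,-.054,l[1],0); print(G)
go((G[0],G[1],.12,s[2]),(G[0],G[1],.059,s[2]))
E
```

```text
tri [ 0.4369713  -0.23824049  0.0757402 ]
wrist grip [ 0.43704101 -0.23819806  0.08      ]
store frame (np.float64(-0.05658820417838174), np.float64(-0.0003175437027010397))
[-0.0813  0.1467]
[-0.0814 -0.1466]
[ 0.0713 -0.1462]
[0.0717 0.1478]
[ 0.43961996 -0.23797936  0.        ]
{'tx': 61.4, 'ty': 4.8, 'tz': 150.2, 'ax': -0.0001, 'ay': 0.0003, 'az': 0.0005}
{'tx': 61.4, 'ty': 4.8, 'tz': 211.2, 'ax': -0.0001, 'ay': 0.0003, 'az': 0.0005}
```

Call:
play_rows --deltas '[{"tx":61.4,"ty":4.8,"tz":60,"ax":0,"ay":0,"az":0},{"tx":61.4,"ty":4.8,"tz":120,"ax":0,"ay":0,"az":0},{"tx":61.4,"ty":4.8,"tz":150,"ax":0,"ay":0,"az":0},{"tx":61.4,"ty":4.8,"tz":180,"ax":0,"ay":0,"az":0},{"tx":61.4,"ty":4.8,"tz":200,"ax":0,"ay":0,"az":0},{"tx":61.4,"ty":4.8,"tz":210,"ax":0,"ay":0,"az":0},{"tx":61.4,"ty":4.8,"tz":210,"ax":0,"ay":0,"az":0}]' --jaw 40

```text
time_s: 4.62
tcp_pos: [0.4393, -0.2387, 0.0599]
tcp_rot: [-0.0, -0.042, 0.999, 0.0]
force: [0.2, 0.5, 0.2]
grip_width: 0.0399
gripper_force: 0.0
```

Call:
play_rows --deltas '[{"tx":0,"ty":0,"tz":0,"ax":0,"ay":0,"az":0},{"tx":0,"ty":0,"tz":0,"ax":0,"ay":0,"az":0},{"tx":0,"ty":0,"tz":0,"ax":0,"ay":0,"az":0},{"tx":0,"ty":0,"tz":0,"ax":0,"ay":0,"az":0},{"tx":0,"ty":0,"tz":0,"ax":0,"ay":0,"az":0}]' --jaw 5 --force 25

```text
time_s: 5.25
tcp_pos: [0.4399, -0.239, 0.0609]
tcp_rot: [0.001, -0.042, 0.999, 0.0]
force: [-0.6, 4.4, 6.1]
grip_width: 0.015
gripper_force: 26.7
```

Run:
```python
from h import *
st(); r=np.hypot(125,30);a0=np.arctan2(30,125)
for k in range(1,19):
    th=k*.1; print(round(th,2),'tx',round(r*np.cos(a0+th)-125,1),'tz',round(-(r*np.sin(a0+th)-30),1))
```

```text
t 5.25 tcp [ 0.4399 -0.239   0.0609] w 0.015 gf 26.7 F [-0.6  4.4  6.1]
0.1 tx -3.6 tz -12.3
0.2 tx -8.5 tz -24.2
0.3 tx -14.4 tz -35.6
0.4 tx -21.5 tz -46.3
0.5 tx -29.7 tz -56.3
0.6 tx -38.8 tz -65.3
0.7 tx -48.7 tz -73.5
0.8 tx -59.4 tz -80.6
0.9 tx -70.8 tz -86.6
1.0 tx -82.7 tz -91.4
1.1 tx -95.0 tz -95.0
1.2 tx -107.7 tz -97.4
1.3 tx -120.5 tz -98.5
1.4 tx -133.3 tz -98.3
1.5 tx -146.1 tz -96.8
1.6 tx -158.6 tz -94.1
1.7 tx -170.9 tz -90.1
1.8 tx -182.6 tz -84.9
```

Call:
play_rows --deltas '[{"tx":-3.6,"ty":0,"tz":-12.3,"ax":0,"ay":0,"az":0},{"tx":-8.5,"ty":0,"tz":-24.2,"ax":0,"ay":0,"az":0},{"tx":-14.4,"ty":0,"tz":-35.6,"ax":0,"ay":0,"az":0},{"tx":-21.5,"ty":0,"tz":-46.3,"ax":0,"ay":0,"az":0},{"tx":-29.7,"ty":0,"tz":-56.3,"ax":0,"ay":0,"az":0},{"tx":-38.8,"ty":0,"tz":-65.3,"ax":0,"ay":0,"az":0},{"tx":-48.7,"ty":0,"tz":-73.5,"ax":0,"ay":0,"az":0},{"tx":-59.4,"ty":0,"tz":-80.6,"ax":0,"ay":0,"az":0}]'

```text
time_s: 6.25
tcp_pos: [0.4988, -0.2339, 0.141]
tcp_rot: [-0.0, -0.042, 0.999, 0.0]
force: [1.1, 4.9, -6.1]
grip_width: 0.0156
gripper_force: 24.4
```

Call:
play_rows --deltas '[{"tx":-11.4,"ty":0,"tz":-6,"ax":0,"ay":0,"az":0},{"tx":-23.3,"ty":0,"tz":-10.8,"ax":0,"ay":0,"az":0},{"tx":-35.6,"ty":0,"tz":-14.4,"ax":0,"ay":0,"az":0},{"tx":-48.3,"ty":0,"tz":-16.8,"ax":0,"ay":0,"az":0},{"tx":-61.1,"ty":0,"tz":-17.9,"ax":0,"ay":0,"az":0},{"tx":-73.9,"ty":0,"tz":-17.7,"ax":0,"ay":0,"az":0},{"tx":-86.7,"ty":0,"tz":-16.2,"ax":0,"ay":0,"az":0}]'

```text
time_s: 7.12
tcp_pos: [0.5854, -0.2265, 0.1572]
tcp_rot: [-0.0, -0.042, 0.999, 0.0]
force: [-2.1, 5.2, -1.0]
grip_width: 0.0154
gripper_force: 24.7
```

Call:
play_rows --deltas '[{"tx":-12.5,"ty":0,"tz":2.7,"ax":0,"ay":0,"az":0},{"tx":-24.8,"ty":0,"tz":6.7,"ax":0,"ay":0,"az":0},{"tx":-34,"ty":0,"tz":11,"ax":0,"ay":0,"az":0},{"tx":-34,"ty":0,"tz":11,"ax":0,"ay":0,"az":0}]'

```text
time_s: 7.62
tcp_pos: [0.62, -0.2235, 0.1463]
tcp_rot: [0.001, -0.042, 0.999, 0.0]
force: [-0.5, 8.4, 3.8]
grip_width: 0.0155
gripper_force: 25.8
```

Call:
play_rows --deltas '[{"tx":0,"ty":0,"tz":0,"ax":0,"ay":0,"az":0},{"tx":0,"ty":0,"tz":0,"ax":0,"ay":0,"az":0},{"tx":0,"ty":0,"tz":-30,"ax":0,"ay":0,"az":0},{"tx":0,"ty":0,"tz":-80,"ax":0,"ay":0,"az":0},{"tx":20,"ty":0,"tz":-120,"ax":0,"ay":0,"az":0},{"tx":80,"ty":0,"tz":-120,"ax":0,"ay":0,"az":0},{"tx":130,"ty":0,"tz":-110,"ax":0,"ay":0,"az":0},{"tx":130,"ty":0,"tz":-110,"ax":0,"ay":0,"az":0}]' --jaw 45

```text
time_s: 8.62
tcp_pos: [0.4854, -0.235, 0.2554]
tcp_rot: [-0.001, -0.041, 0.999, 0.0]
force: [0.1, -1.1, 0.2]
grip_width: 0.0446
gripper_force: 0.0
```

Call:
play_rows --deltas '[{"tx":0,"ty":0,"tz":0,"ax":0,"ay":0,"az":0},{"tx":0,"ty":0,"tz":0,"ax":0,"ay":0,"az":0}]'

```text
time_s: 8.88
tcp_pos: [0.4904, -0.2352, 0.256]
tcp_rot: [0.0, -0.042, 0.999, -0.0]
force: [-0.9, -0.1, 0.0]
grip_width: 0.0452
gripper_force: 0.0
```

Run:
```python
from h import *
st(); c,im=wsnap('w4'); cv2.imwrite('pics/w4.png',im[:,:,::-1])
for m in masks_of('wrist','cassette1')[:5]: print(m['score'],m['rect'],np.argwhere(m['mask']).mean(0)[::-1])
```

```text
t 8.88 tcp [ 0.4904 -0.2352  0.256 ] w 0.0452 gf 0.0 F [-0.9 -0.1  0. ]
0.95 [387.0, 164.0, 436.6, 239.9] [410.13872976 198.78655044]
0.88 [269.3, 174.5, 324.0, 249.3] [297.84987406 211.70906801]
0.85 [212.4, 160.5, 270.2, 239.2] [240.97016339 200.89438788]
0.58 [327.9, 180.5, 383.1, 254.5] [354.49755344 215.0187999 ]
0.46 [559.7, 131.9, 639.6, 334.5] [610.78568532 252.28213706]
```

View pics/w4.png

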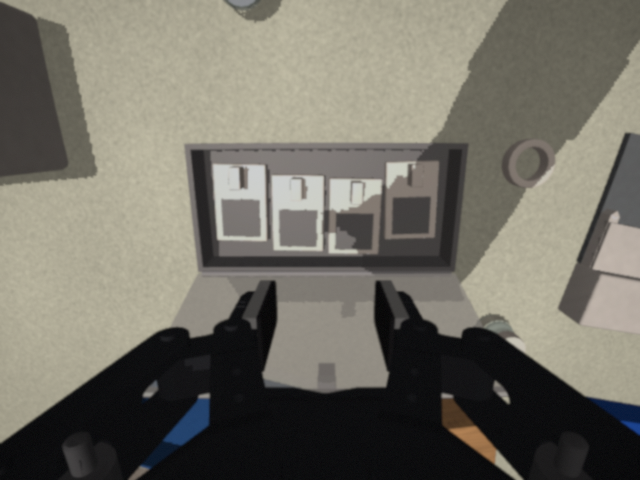

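The flap leans open. The four plates are fully visible at about (240,201), (298,212), (354,215) and (411,200), and their fins are on the robot side. I'll fit their poses now.

```bash
cat >> h.py <<'E'
from scipy.optimize import least_squares
def fitplate(c,im,p0,z,L=.09,Wd=.06,it=4,w=5,loss=1.):
    "pose x,y,yaw of a plate whose top face is at z, by searching edges along its outline"
    g=cv2.GaussianBlur(cv2.cvtColor(im,cv2.COLOR_RGB2GRAY).astype(np.float32),(0,0),.8); p=np.array(p0,float)
    cs=[(-L/2,-Wd/2),(L/2,-Wd/2),(L/2,Wd/2),(-L/2,Wd/2)]
    loc=np.array([np.array(cs[i])*(1-s)+np.array(cs[(i+1)%4])*s for i in range(4) for s in np.linspace(.06,.94,20)])
    nl=np.array([n for n in [(0,-1),(1,0),(0,1),(-1,0)] for _ in range(20)],float)
    for i in range(it):
        k=np.arange(-w,w+.01,.25)
        def W(p,l): return np.array([fr(p,a,b,z) for a,b in l])
        u=proj(c,W(p,loc)); n=proj(c,W(p,loc+nl*.003))-u; n/=np.linalg.norm(n,axis=1)[:,None]
        S=u[:,None]+k[None,:,None]*n[:,None]
        v=cv2.remap(g,S[...,0].astype(np.float32),S[...,1].astype(np.float32),1)
        d=-np.gradient(v,axis=1); d=np.clip(d,0,None); j=d.argmax(1); ok=d.max(1)>1.0
        e=S[np.arange(len(u)),j]
        r=least_squares(lambda q:(((proj(c,W(q,loc))-e)*n).sum(1))[ok],p,loss='soft_l1',f_scale=.5); p=r.x; w=max(2.5,w-1)
    return p,np.sqrt(np.mean(r.fun**2)),ok.sum()
E
python3 - <<'E'
from h import *
c=json.load(open('w4.json')); im=cv2.imread('pics/w4.png')[:,:,::-1].copy()
s=(.4934,-.2331,.0846); ct=get_calibration('top'); imt=snap('top','top1.png')
out=[]
for uv in [(240,202),(298,212),(354,216),(411,201)]:
    w=atz(c,[uv],.018)[0]
    p,e,n=fitplate(c,im,(w[0],w[1],s[2]),.018); pt,et,nt=fitplate(ct,imt,p,.018,w=3)
    u=proj(c,fr(p,0,0,.018))[0]; ut=proj(ct,fr(pt,0,0,.018))[0]
    f=fr(p,-.031,0,0); print('wrist',np.round(p,4),round(e,2),n,'top',np.round(pt,4),round(et,2),nt,'z',round(tri([(c,u),(ct,ut)])[2],4),'fin',np.round(f[:2],4)); out.append(p.tolist())
json.dump(out,open('cas.json','w'))
p=out[3];f=fr(p,-.031,0,0); go((f[0],f[1],.10,p[2]),(f[0],f[1],.0205,p[2]))
E
```

```text
wrist [ 0.4956 -0.3336  0.0586] 0.44 80 top [ 0.4973 -0.3349 -0.0219] 0.98 9 z 0.0071 fin [ 0.4647 -0.3354]
wrist [ 0.5026 -0.2669  0.0599] 0.54 80 top [ 0.503  -0.2652  0.1032] 1.12 52 z 0.0085 fin [ 0.4717 -0.2687]
wrist [ 0.5013 -0.2003  0.07  ] 0.51 80 top [ 0.501  -0.1993  0.0748] 0.68 80 z 0.0151 fin [ 0.4704 -0.2025]
wrist [ 0.4763 -0.1374  0.1117] 0.37 80 top [ 0.4754 -0.1355  0.1137] 0.37 79 z 0.0132 fin [ 0.4455 -0.1409]
{'tx': 36.5, 'ty': 97.6, 'tz': 155.6, 'ax': -0.0001, 'ay': 0.0001, 'az': -0.0279}
{'tx': 36.5, 'ty': 97.6, 'tz': 235.1, 'ax': -0.0001, 'ay': 0.0001, 'az': -0.0279}
```

Call:
play_rows --deltas '[{"tx":36.5,"ty":60,"tz":40,"ax":0,"ay":0,"az":-0.028},{"tx":36.5,"ty":97.6,"tz":90,"ax":0,"ay":0,"az":-0.028},{"tx":36.5,"ty":97.6,"tz":145,"ax":0,"ay":0,"az":-0.028},{"tx":36.5,"ty":97.6,"tz":185,"ax":0,"ay":0,"az":-0.028},{"tx":36.5,"ty":97.6,"tz":215,"ax":0,"ay":0,"az":-0.028},{"tx":36.5,"ty":97.6,"tz":230,"ax":0,"ay":0,"az":-0.028},{"tx":36.5,"ty":97.6,"tz":234,"ax":0,"ay":0,"az":-0.028},{"tx":36.5,"ty":97.6,"tz":234,"ax":0,"ay":0,"az":-0.028}]' --jaw 36

```text
time_s: 10.02
tcp_pos: [0.4452, -0.1408, 0.022]
tcp_rot: [0.0, -0.056, 0.998, -0.0]
force: [-0.5, 0.4, 0.3]
grip_width: 0.0357
gripper_force: 0.0
```

Call:
play_rows --deltas '[{"tx":0,"ty":0,"tz":0,"ax":0,"ay":0,"az":0},{"tx":0,"ty":0,"tz":0,"ax":0,"ay":0,"az":0},{"tx":0,"ty":0,"tz":0,"ax":0,"ay":0,"az":0},{"tx":0,"ty":0,"tz":0,"ax":0,"ay":0,"az":0},{"tx":0,"ty":0,"tz":0,"ax":0,"ay":0,"az":0}]' --jaw 3 --force 40

```text
time_s: 10.65
tcp_pos: [0.4454, -0.141, 0.0225]
tcp_rot: [0.001, -0.056, 0.998, -0.0]
force: [-0.9, 0.9, 6.9]
grip_width: 0.0108
gripper_force: 40.0
```

```bash
cat > dk.py <<'E'
from h import *
dock=(.5018,.2482,-.088); Y=[-.10125,-.03375,.03375,.10125]
E
python3 - <<'E'
from dk import *
st(); s=get_state()['tcp_pos']; print(get_state()['moment'])
b=fr(dock,-.005-.031-.072,Y[3],0)
go((s[0],s[1],.15,.11),(b[0],b[1],.15,dock[2]))
E
```

```text
t 10.65 tcp [ 0.4454 -0.141   0.0225] w 0.0108 gf 40.0 F [-0.9  0.9  6.9]
[0.14101674 0.15873526 0.01988897]
{'tx': -0.2, 'ty': -0.1, 'tz': -127.5, 'ax': -0.0006, 'ay': 0.0015, 'az': 0.0012}
{'tx': -13.6, 'ty': 501.0, 'tz': -127.7, 'ax': -0.0004, 'ay': 0.0015, 'az': 0.1992}
```

Call:
play_rows --deltas '[{"tx":0,"ty":0,"tz":-15,"ax":0,"ay":0,"az":0},{"tx":0,"ty":0,"tz":-50,"ax":0,"ay":0,"az":0},{"tx":0,"ty":0,"tz":-100,"ax":0,"ay":0,"az":0},{"tx":0,"ty":30,"tz":-128,"ax":0,"ay":0,"az":0},{"tx":-4,"ty":80,"tz":-128,"ax":0,"ay":0,"az":0.03},{"tx":-10,"ty":130,"tz":-128,"ax":0,"ay":0,"az":0.06}]'

```text
time_s: 11.4
tcp_pos: [0.4404, -0.0093, 0.1506]
tcp_rot: [0.001, -0.025, 1.0, -0.0]
force: [0.6, 0.1, -0.9]
grip_width: 0.0108
gripper_force: 39.2
```

Run:
```python
from dk import *
st(); b=fr(dock,-.005-.031-.072,Y[3],0)
go((b[0],b[1],.15,dock[2]))
```

```text
t 11.4 tcp [ 0.4404 -0.0093  0.1506] w 0.0108 gf 39.2 F [ 0.6  0.1 -0.9]
{'tx': 19.2, 'ty': 369.3, 'tz': 0.5, 'ax': 0.0, 'ay': 0.0018, 'az': 0.1372}
```

Call:
play_rows --deltas '[{"tx":19,"ty":369,"tz":0,"ax":0,"ay":0,"az":0.137},{"tx":19,"ty":369,"tz":0,"ax":0,"ay":0,"az":0.137},{"tx":19,"ty":369,"tz":0,"ax":0,"ay":0,"az":0.137},{"tx":19,"ty":369,"tz":0,"ax":0,"ay":0,"az":0.137},{"tx":19,"ty":369,"tz":0,"ax":0,"ay":0,"az":0.137},{"tx":19,"ty":369,"tz":0,"ax":0,"ay":0,"az":0.137},{"tx":19,"ty":369,"tz":20,"ax":0,"ay":0,"az":0.137},{"tx":19,"ty":369,"tz":40,"ax":0,"ay":0,"az":0.137}]'

```text
time_s: 12.4
tcp_pos: [0.4022, 0.358, 0.1094]
tcp_rot: [0.0, 0.042, 0.999, 0.0]
force: [-0.7, 0.1, -1.2]
grip_width: 0.0112
gripper_force: 39.3
```

Run:
```python
from dk import *
st(); b=fr(dock,-.005-.031-.072,Y[3],0); b2=fr(dock,-.005-.031,Y[3],0)
go((b[0],b[1],.0275,dock[2]),(b2[0],b2[1],.0275,dock[2]))
```

```text
t 12.4 tcp [0.4022 0.358  0.1094] w 0.0112 gf 39.3 F [-0.7  0.1 -1.2]
{'tx': -0.8, 'ty': 0.6, 'tz': 81.9, 'ax': 0.0004, 'ay': 0.0005, 'az': 0.0037}
{'tx': -72.8, 'ty': 0.4, 'tz': 81.9, 'ax': 0.0004, 'ay': 0.0005, 'az': 0.0037}
```

Call:
play_rows --deltas '[{"tx":0,"ty":0,"tz":35,"ax":0,"ay":0,"az":0},{"tx":0,"ty":0,"tz":60,"ax":0,"ay":0,"az":0},{"tx":0,"ty":0,"tz":75,"ax":0,"ay":0,"az":0},{"tx":0,"ty":0,"tz":81,"ax":0,"ay":0,"az":0},{"tx":0,"ty":0,"tz":81,"ax":0,"ay":0,"az":0}]'

```text
time_s: 13.02
tcp_pos: [0.4026, 0.3572, 0.0291]
tcp_rot: [0.0, 0.043, 0.999, 0.0]
force: [-0.0, 0.7, -1.2]
grip_width: 0.0111
gripper_force: 39.3
```

Run:
```python
from dk import *
st(); b2=fr(dock,-.005-.031,Y[3],0)
go((b2[0],b2[1],.0275,dock[2]))
im=snap('top','top2.png'); c=get_calibration('top'); u=proj(c,fr(dock,-.05,Y[3],.02))[0].astype(int); print(u)
a=im[u[1]-60:u[1]+60,u[0]-60:u[0]+100,::-1]; cv2.imwrite('pics/top2c.png',cv2.resize(a,(800,600),interpolation=3))
```

```text
t 13.03 tcp [0.4026 0.3572 0.0291] w 0.0111 gf 39.3 F [-0.   0.7 -1.2]
{'tx': -72.4, 'ty': 1.2, 'tz': 1.6, 'ax': 0.0003, 'ay': 0.0003, 'az': 0.0022}
[170 236]
```

View pics/top2c.png

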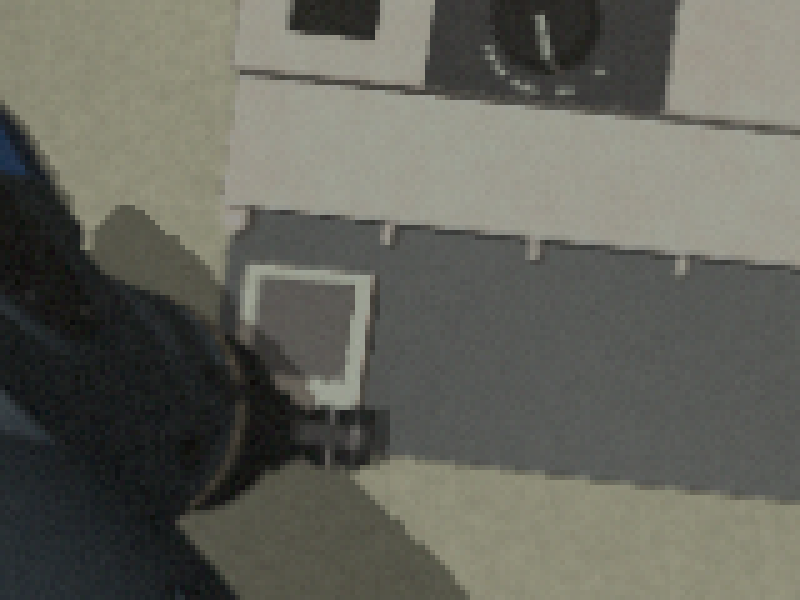

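The top crop shows the plate centred on the left-most bay mouth within about 1 mm, aligned and short of the noses. Inserting now.

Call:
play_rows --deltas '[{"tx":-10,"ty":0.3,"tz":1,"ax":0,"ay":0,"az":0.002},{"tx":-20,"ty":0.3,"tz":1,"ax":0,"ay":0,"az":0.002},{"tx":-30,"ty":0.3,"tz":1,"ax":0,"ay":0,"az":0.002},{"tx":-40,"ty":0.3,"tz":1,"ax":0,"ay":0,"az":0.002},{"tx":-50,"ty":0.3,"tz":1,"ax":0,"ay":0,"az":0.002},{"tx":-60,"ty":0.3,"tz":1,"ax":0,"ay":0,"az":0.002}]'

```text
time_s: 13.82
tcp_pos: [0.4629, 0.3521, 0.0276]
tcp_rot: [-0.0, 0.044, 0.999, -0.0]
force: [-0.1, -0.3, -0.6]
grip_width: 0.0109
gripper_force: 39.3
```

Call:
play_rows --deltas '[{"tx":-5,"ty":0,"tz":0,"ax":0,"ay":0,"az":0},{"tx":-10,"ty":0,"tz":0,"ax":0,"ay":0,"az":0},{"tx":-12.5,"ty":0,"tz":0,"ax":0,"ay":0,"az":0},{"tx":-13.5,"ty":0,"tz":0,"ax":0,"ay":0,"az":0}]'

```text
time_s: 14.32
tcp_pos: [0.4756, 0.351, 0.0277]
tcp_rot: [-0.0, 0.044, 0.999, -0.0]
force: [0.2, 0.4, -0.9]
grip_width: 0.0108
gripper_force: 39.3
```

Run:
```python
from dk import *
st(); b2=fr(dock,-.005-.031,Y[3],0)
go((b2[0],b2[1],.0275,dock[2]))
```

```text
t 14.32 tcp [0.4756 0.351  0.0277] w 0.0108 gf 39.3 F [ 0.2  0.4 -0.9]
{'tx': 0.9, 'ty': 1.1, 'tz': 0.2, 'ax': -0.0001, 'ay': -0.0001, 'az': 0.0003}
```

Call:
play_rows --deltas '[{"tx":-1,"ty":0,"tz":0.5,"ax":0,"ay":0,"az":0},{"tx":-2,"ty":0,"tz":0.5,"ax":0,"ay":0,"az":0},{"tx":-3,"ty":0,"tz":0.5,"ax":0,"ay":0,"az":0},{"tx":-3,"ty":0,"tz":0.5,"ax":0,"ay":0,"az":0}]'

```text
time_s: 14.82
tcp_pos: [0.4763, 0.3513, 0.0271]
tcp_rot: [-0.002, 0.043, 0.999, 0.0]
force: [-16.9, 4.5, 7.5]
grip_width: 0.0107
gripper_force: 40.5
```

Call:
play_rows --deltas '[{"tx":0,"ty":0,"tz":0,"ax":0,"ay":0,"az":0},{"tx":0,"ty":0,"tz":0,"ax":0,"ay":0,"az":0},{"tx":0,"ty":0,"tz":0,"ax":0,"ay":0,"az":0},{"tx":0,"ty":0,"tz":-30,"ax":0,"ay":0,"az":0},{"tx":0,"ty":0,"tz":-80,"ax":0,"ay":0,"az":0},{"tx":0,"ty":0,"tz":-140,"ax":0,"ay":0,"az":0},{"tx":0,"ty":-40,"tz":-190,"ax":0,"ay":0,"az":0}]' --jaw 36

```text
time_s: 15.7
tcp_pos: [0.4754, 0.3129, 0.2181]
tcp_rot: [0.001, 0.043, 0.999, 0.001]
force: [0.8, 0.1, -0.9]
grip_width: 0.0356
gripper_force: 0.0
```

Run:
```python
from dk import *
st(); go((.49,-.235,.256,.0846))
```

```text
t 15.7 tcp [0.4754 0.3129 0.2181] w 0.0356 gf 0.0 F [ 0.8  0.1 -0.9]
{'tx': -61.5, 'ty': -544.5, 'tz': -38.5, 'ax': 0.001, 'ay': 0.0013, 'az': -0.1704}
```

Call:
play_rows --deltas '[{"tx":-62,"ty":-544,"tz":-38,"ax":0,"ay":0,"az":-0.17},{"tx":-62,"ty":-544,"tz":-38,"ax":0,"ay":0,"az":-0.17},{"tx":-62,"ty":-544,"tz":-38,"ax":0,"ay":0,"az":-0.17},{"tx":-62,"ty":-544,"tz":-38,"ax":0,"ay":0,"az":-0.17},{"tx":-62,"ty":-544,"tz":-38,"ax":0,"ay":0,"az":-0.17},{"tx":-62,"ty":-544,"tz":-38,"ax":0,"ay":0,"az":-0.17},{"tx":-62,"ty":-544,"tz":-38,"ax":0,"ay":0,"az":-0.17},{"tx":-62,"ty":-544,"tz":-38,"ax":0,"ay":0,"az":-0.17}]'

```text
time_s: 16.7
tcp_pos: [0.4878, -0.189, 0.251]
tcp_rot: [0.0, -0.041, 0.999, -0.0]
force: [1.4, 0.7, 0.3]
grip_width: 0.036
gripper_force: 0.0
```

Call:
play_rows --deltas '[{"tx":0,"ty":0,"tz":0,"ax":0,"ay":0,"az":0},{"tx":0,"ty":0,"tz":0,"ax":0,"ay":0,"az":0},{"tx":0,"ty":0,"tz":0,"ax":0,"ay":0,"az":0}]'

```text
time_s: 17.08
tcp_pos: [0.4881, -0.1856, 0.2507]
tcp_rot: [-0.0, -0.042, 0.999, 0.0]
force: [0.2, 1.2, 0.2]
grip_width: 0.036
gripper_force: 0.0
```

```bash
cat > pk.py <<'E'
from dk import *
def look(f,i):
    "fit remaining cassettes from the wrist, give moves to grasp number i"
    st(); c,im=wsnap(f); cv2.imwrite('pics/'+f+'.png',im[:,:,::-1]); old=json.load(open('cas.json')); P=[]
    for m in masks_of('wrist','cassette1'):
        if m['score']<.3: continue
        u=np.argwhere(m['mask']).mean(0)[::-1]; w=atz(c,[u],.018)[0]; a=cv2.contourArea(cv2.boxPoints(cv2.minAreaRect(atz(c,np.argwhere(m['mask'])[:,::-1],.018)[:,:2].astype(np.float32))))
        if .003<a<.009: P.append(w)
        print('seen',round(m['score'],2),np.round(w[:2],3),round(a,4))
    for k in range(i+1):
        p,e,n=fitplate(c,im,old[k],.018); print(k,np.round(p,4),'rms',round(e,2),n,'shift',np.round((p-old[k])[:2]*1000,1)); 
    f=fr(p,-.031,0,0); go((f[0],f[1],.10,p[2]),(f[0],f[1],.0215,p[2]))
E
python3 -c "
from pk import *
look('w5',2)"
```

```text
t 17.07 tcp [ 0.4881 -0.1856  0.2507] w 0.036 gf 0.0 F [0.2 1.2 0.2]
seen 0.85 [ 0.499 -0.2  ] 0.0054
seen 0.79 [ 0.494 -0.332] 0.0059
0 [ 0.4957 -0.3334  0.056 ] rms 0.47 80 shift [0.  0.1]
1 [ 0.5027 -0.2665  0.0664] rms 0.52 80 shift [0.  0.4]
2 [ 0.5014 -0.2005  0.0725] rms 0.43 80 shift [ 0.1 -0.2]
{'tx': 19.1, 'ty': -15.5, 'tz': 150.7, 'ax': 0.0, 'ay': 0.0002, 'az': 0.0115}
{'tx': 19.1, 'ty': -15.5, 'tz': 229.2, 'ax': 0.0, 'ay': 0.0002, 'az': 0.0115}
```

Call:
play_rows --deltas '[{"tx":19,"ty":-15.5,"tz":50,"ax":0,"ay":0,"az":0.0115},{"tx":19,"ty":-15.5,"tz":100,"ax":0,"ay":0,"az":0.0115},{"tx":19,"ty":-15.5,"tz":150,"ax":0,"ay":0,"az":0.0115},{"tx":19,"ty":-15.5,"tz":190,"ax":0,"ay":0,"az":0.0115},{"tx":19,"ty":-15.5,"tz":215,"ax":0,"ay":0,"az":0.0115},{"tx":19,"ty":-15.5,"tz":226,"ax":0,"ay":0,"az":0.0115},{"tx":19,"ty":-15.5,"tz":228.5,"ax":0,"ay":0,"az":0.0115},{"tx":19,"ty":-15.5,"tz":228.5,"ax":0,"ay":0,"az":0.0115}]' --jaw 36

```text
time_s: 18.18
tcp_pos: [0.471, -0.2038, 0.023]
tcp_rot: [0.001, -0.035, 0.999, -0.0]
force: [0.6, 0.4, -0.5]
grip_width: 0.0361
gripper_force: 0.0
```

Call:
play_rows --deltas '[{"tx":0,"ty":0,"tz":0,"ax":0,"ay":0,"az":0},{"tx":0,"ty":0,"tz":0,"ax":0,"ay":0,"az":0},{"tx":0,"ty":0,"tz":0,"ax":0,"ay":0,"az":0},{"tx":0,"ty":0,"tz":0,"ax":0,"ay":0,"az":0},{"tx":0,"ty":0,"tz":-20,"ax":0,"ay":0,"az":0},{"tx":0,"ty":0,"tz":-65,"ax":0,"ay":0,"az":0},{"tx":0,"ty":0,"tz":-110,"ax":0,"ay":0,"az":0},{"tx":0,"ty":0,"tz":-130,"ax":0,"ay":0,"az":0}]' --jaw 3 --force 40

```text
time_s: 19.18
tcp_pos: [0.4713, -0.2042, 0.1551]
tcp_rot: [0.002, -0.035, 0.999, -0.001]
force: [0.4, -0.4, -1.7]
grip_width: 0.0112
gripper_force: 39.3
```

Run:
```python
from dk import *
st(); b=fr(dock,-.005-.031-.072,Y[2],0); 
go((b[0],b[1],.15,dock[2]))
```

```text
t 19.18 tcp [ 0.4713 -0.2042  0.1551] w 0.0112 gf 39.3 F [ 0.4 -0.4 -1.7]
{'tx': 38.9, 'ty': 499.5, 'tz': 4.1, 'ax': -0.0014, 'ay': 0.0033, 'az': 0.1586}
```

Call:
play_rows --deltas '[{"tx":39,"ty":499,"tz":0,"ax":0,"ay":0,"az":0.158},{"tx":39,"ty":499,"tz":0,"ax":0,"ay":0,"az":0.158},{"tx":39,"ty":499,"tz":0,"ax":0,"ay":0,"az":0.158},{"tx":39,"ty":499,"tz":0,"ax":0,"ay":0,"az":0.158},{"tx":39,"ty":499,"tz":0,"ax":0,"ay":0,"az":0.158},{"tx":39,"ty":499,"tz":0,"ax":0,"ay":0,"az":0.158},{"tx":39,"ty":499,"tz":0,"ax":0,"ay":0,"az":0.158},{"tx":39,"ty":499,"tz":0,"ax":0,"ay":0,"az":0.158}]'

```text
time_s: 20.18
tcp_pos: [0.3957, 0.2929, 0.1527]
tcp_rot: [0.0, 0.044, 0.999, 0.0]
force: [2.0, 0.6, -1.0]
grip_width: 0.0112
gripper_force: 39.4
```

Run:
```python
from dk import *
st(); b=fr(dock,-.005-.031-.072,Y[2],0); 
go((b[0],b[1],.0285,dock[2]))
```

```text
t 20.18 tcp [0.3957 0.2929 0.1527] w 0.0112 gf 39.4 F [ 2.   0.6 -1. ]
{'tx': -1.5, 'ty': -1.5, 'tz': 124.2, 'ax': 0.0006, 'ay': 0.0009, 'az': 0.0008}
```

Call:
play_rows --deltas '[{"tx":0,"ty":0,"tz":20,"ax":0,"ay":0,"az":0},{"tx":0,"ty":0,"tz":60,"ax":0,"ay":0,"az":0},{"tx":0,"ty":0,"tz":95,"ax":0,"ay":0,"az":0},{"tx":0,"ty":0,"tz":115,"ax":0,"ay":0,"az":0},{"tx":0,"ty":0,"tz":123,"ax":0,"ay":0,"az":0},{"tx":0,"ty":0,"tz":123,"ax":0,"ay":0,"az":0}]'

```text
time_s: 20.92
tcp_pos: [0.3964, 0.2908, 0.0294]
tcp_rot: [0.0, 0.044, 0.999, -0.0]
force: [0.0, 0.2, -0.9]
grip_width: 0.0111
gripper_force: 39.5
```

Run:
```python
from dk import *
st(); b2=fr(dock,-.005-.031,Y[2],0); 
go((b2[0],b2[1],.028,dock[2]))
```

```text
t 20.93 tcp [0.3964 0.2908 0.0294] w 0.0111 gf 39.5 F [ 0.   0.2 -0.9]
{'tx': -72.8, 'ty': 0.6, 'tz': 1.4, 'ax': -0.0, 'ay': 0.0, 'az': 0.0006}
```

Call:
play_rows --deltas '[{"tx":-10,"ty":0,"tz":1,"ax":0,"ay":0,"az":0},{"tx":-20,"ty":0,"tz":1.3,"ax":0,"ay":0,"az":0},{"tx":-30,"ty":0,"tz":1.3,"ax":0,"ay":0,"az":0},{"tx":-40,"ty":0,"tz":1.3,"ax":0,"ay":0,"az":0},{"tx":-50,"ty":0,"tz":1.3,"ax":0,"ay":0,"az":0},{"tx":-60,"ty":0,"tz":1.3,"ax":0,"ay":0,"az":0},{"tx":-67,"ty":0,"tz":1.3,"ax":0,"ay":0,"az":0},{"tx":-72,"ty":0,"tz":1.3,"ax":0,"ay":0,"az":0}]'

```text
time_s: 21.92
tcp_pos: [0.4683, 0.2843, 0.0277]
tcp_rot: [-0.0, 0.044, 0.999, -0.0]
force: [-1.1, -1.1, -2.0]
grip_width: 0.011
gripper_force: 39.5
```

Call:
play_rows --deltas '[{"tx":-2,"ty":0,"tz":0.4,"ax":0,"ay":0,"az":0},{"tx":-3.5,"ty":0,"tz":0.4,"ax":0,"ay":0,"az":0},{"tx":-4.5,"ty":0,"tz":0.4,"ax":0,"ay":0,"az":0},{"tx":-4.5,"ty":0,"tz":0.4,"ax":0,"ay":0,"az":0}]'

```text
time_s: 22.42
tcp_pos: [0.4705, 0.2843, 0.0271]
tcp_rot: [-0.002, 0.043, 0.999, 0.0]
force: [-13.4, 3.1, 4.2]
grip_width: 0.0112
gripper_force: 40.4
```

Run:
```python
from dk import *
st(); b2=fr(dock,-.005-.031,Y[2],0); 
go((b2[0],b2[1],.028,dock[2]))
```

```text
t 22.43 tcp [0.4705 0.2843 0.0271] w 0.0112 gf 40.4 F [-13.4   3.1   4.2]
{'tx': 1.6, 'ty': 0.6, 'tz': -0.9, 'ax': 0.0002, 'ay': -0.0036, 'az': 0.0015}
```

Home, with the same +1.6 mm contact as the first. Release and return.

Call:
play_rows --deltas '[{"tx":0,"ty":0,"tz":0,"ax":0,"ay":0,"az":0},{"tx":0,"ty":0,"tz":0,"ax":0,"ay":0,"az":0},{"tx":0,"ty":0,"tz":0,"ax":0,"ay":0,"az":0},{"tx":0,"ty":0,"tz":-30,"ax":0,"ay":0,"az":0},{"tx":0,"ty":0,"tz":-80,"ax":0,"ay":0,"az":0},{"tx":0,"ty":0,"tz":-140,"ax":0,"ay":0,"az":0},{"tx":0,"ty":-40,"tz":-190,"ax":0,"ay":0,"az":-0.03},{"tx":-10,"ty":-90,"tz":-225,"ax":0,"ay":0,"az":-0.06}]' --jaw 36

```text
time_s: 23.42
tcp_pos: [0.4745, 0.1939, 0.2543]
tcp_rot: [0.001, 0.012, 1.0, 0.0]
force: [1.7, 0.4, 0.1]
grip_width: 0.0358
gripper_force: 0.0
```

Run:
```python
from dk import *
st(); go((.49,-.25,.25,.0846))
```

```text
t 23.43 tcp [0.4745 0.1939 0.2543] w 0.0358 gf 0.0 F [1.7 0.4 0.1]
{'tx': -26.2, 'ty': -443.4, 'tz': 3.9, 'ax': 0.0008, 'ay': 0.002, 'az': -0.1089}
```

Call:
play_rows --deltas '[{"tx":-26,"ty":-443,"tz":3,"ax":0,"ay":0,"az":-0.109},{"tx":-26,"ty":-443,"tz":3,"ax":0,"ay":0,"az":-0.109},{"tx":-26,"ty":-443,"tz":3,"ax":0,"ay":0,"az":-0.109},{"tx":-26,"ty":-443,"tz":3,"ax":0,"ay":0,"az":-0.109},{"tx":-26,"ty":-443,"tz":3,"ax":0,"ay":0,"az":-0.109},{"tx":-26,"ty":-443,"tz":3,"ax":0,"ay":0,"az":-0.109},{"tx":-26,"ty":-443,"tz":3,"ax":0,"ay":0,"az":-0.109},{"tx":-26,"ty":-443,"tz":3,"ax":0,"ay":0,"az":-0.109}]'

```text
time_s: 24.42
tcp_pos: [0.4879, -0.2529, 0.2484]
tcp_rot: [-0.0, -0.039, 0.999, -0.0]
force: [0.8, -0.3, -0.3]
grip_width: 0.0363
gripper_force: 0.0
```

Call:
play_rows --deltas '[{"tx":0,"ty":0,"tz":0,"ax":0,"ay":0,"az":0},{"tx":0,"ty":0,"tz":0,"ax":0,"ay":0,"az":0}]'

```text
time_s: 24.68
tcp_pos: [0.4886, -0.2482, 0.2492]
tcp_rot: [0.0, -0.041, 0.999, 0.0]
force: [0.0, 0.4, -0.2]
grip_width: 0.0358
gripper_force: 0.0
```

```bash
python3 -c "
from pk import *
look('w6',1)"
```

```text
t 24.68 tcp [ 0.4886 -0.2482  0.2492] w 0.0358 gf 0.0 F [ 0.   0.4 -0.2]
seen 0.96 [ 0.5   -0.267] 0.0057
seen 0.68 [ 0.493 -0.333] 0.0055
0 [ 0.4955 -0.3336  0.062 ] rms 0.48 80 shift [-0.1 -0.1]
1 [ 0.5025 -0.2669  0.0664] rms 0.47 80 shift [-0.1 -0. ]
{'tx': 18.8, 'ty': -19.2, 'tz': 149.2, 'ax': -0.0001, 'ay': 0.0003, 'az': 0.0169}
{'tx': 18.9, 'ty': -19.2, 'tz': 227.7, 'ax': -0.0001, 'ay': 0.0003, 'az': 0.0169}
```

Call:
play_rows --deltas '[{"tx":19,"ty":-19,"tz":50,"ax":0,"ay":0,"az":0.017},{"tx":19,"ty":-19,"tz":100,"ax":0,"ay":0,"az":0.017},{"tx":19,"ty":-19,"tz":150,"ax":0,"ay":0,"az":0.017},{"tx":19,"ty":-19,"tz":190,"ax":0,"ay":0,"az":0.017},{"tx":19,"ty":-19,"tz":214,"ax":0,"ay":0,"az":0.017},{"tx":19,"ty":-19,"tz":224,"ax":0,"ay":0,"az":0.017},{"tx":19,"ty":-19,"tz":227,"ax":0,"ay":0,"az":0.017},{"tx":19,"ty":-19,"tz":227,"ax":0,"ay":0,"az":0.017}]' --jaw 36

```text
time_s: 25.78
tcp_pos: [0.4716, -0.27, 0.0228]
tcp_rot: [0.001, -0.032, 0.999, -0.0]
force: [0.8, -0.6, 1.2]
grip_width: 0.0354
gripper_force: 0.0
```

Call:
play_rows --deltas '[{"tx":0,"ty":0,"tz":0,"ax":0,"ay":0,"az":0},{"tx":0,"ty":0,"tz":0,"ax":0,"ay":0,"az":0},{"tx":0,"ty":0,"tz":0,"ax":0,"ay":0,"az":0},{"tx":0,"ty":0,"tz":0,"ax":0,"ay":0,"az":0},{"tx":0,"ty":0,"tz":-20,"ax":0,"ay":0,"az":0},{"tx":0,"ty":0,"tz":-65,"ax":0,"ay":0,"az":0},{"tx":0,"ty":0,"tz":-110,"ax":0,"ay":0,"az":0},{"tx":0,"ty":0,"tz":-130,"ax":0,"ay":0,"az":0}]' --jaw 3 --force 40

```text
time_s: 26.78
tcp_pos: [0.4719, -0.2704, 0.155]
tcp_rot: [0.002, -0.032, 0.999, -0.001]
force: [0.5, -0.0, -1.4]
grip_width: 0.0111
gripper_force: 39.2
```

Run:
```python
from dk import *
st(); b=fr(dock,-.005-.031-.072,Y[1],0); 
go((b[0],b[1],.15,dock[2]))
```

```text
t 26.77 tcp [ 0.4719 -0.2704  0.155 ] w 0.0111 gf 39.2 F [ 0.5 -0.  -1.4]
{'tx': 48.6, 'ty': 498.7, 'tz': 3.9, 'ax': -0.0018, 'ay': 0.0032, 'az': 0.1526}
```

Call:
play_rows --deltas '[{"tx":48.6,"ty":498,"tz":0,"ax":0,"ay":0,"az":0.152},{"tx":48.6,"ty":498,"tz":0,"ax":0,"ay":0,"az":0.152},{"tx":48.6,"ty":498,"tz":0,"ax":0,"ay":0,"az":0.152},{"tx":48.6,"ty":498,"tz":0,"ax":0,"ay":0,"az":0.152},{"tx":48.6,"ty":498,"tz":0,"ax":0,"ay":0,"az":0.152},{"tx":48.6,"ty":498,"tz":0,"ax":0,"ay":0,"az":0.152},{"tx":48.6,"ty":498,"tz":0,"ax":0,"ay":0,"az":0.152},{"tx":48.6,"ty":498,"tz":0,"ax":0,"ay":0,"az":0.152}]'

```text
time_s: 27.78
tcp_pos: [0.3899, 0.2257, 0.1526]
tcp_rot: [0.001, 0.044, 0.999, 0.0]
force: [0.6, -1.2, -0.7]
grip_width: 0.0108
gripper_force: 39.3
```

Call:
play_rows --deltas '[{"tx":0,"ty":0,"tz":15,"ax":0,"ay":0,"az":0},{"tx":0,"ty":0,"tz":50,"ax":0,"ay":0,"az":0},{"tx":0,"ty":0,"tz":80,"ax":0,"ay":0,"az":0},{"tx":0,"ty":0,"tz":100,"ax":0,"ay":0,"az":0},{"tx":0,"ty":0,"tz":100,"ax":0,"ay":0,"az":0}]'

```text
time_s: 28.4
tcp_pos: [0.3896, 0.2231, 0.0513]
tcp_rot: [-0.001, 0.044, 0.999, -0.001]
force: [0.1, 0.1, -0.4]
grip_width: 0.0113
gripper_force: 39.3
```

Run:
```python
from dk import *
st(); b=fr(dock,-.005-.031-.072,Y[1],0); b2=fr(dock,-.005-.031,Y[1],0)
go((b[0],b[1],.028,dock[2]),(b2[0],b2[1],.028,dock[2]))
```

```text
t 28.4 tcp [0.3896 0.2231 0.0513] w 0.0113 gf 39.3 F [ 0.1  0.1 -0.4]
{'tx': -1.6, 'ty': 1.1, 'tz': 23.3, 'ax': -0.0012, 'ay': -0.0017, 'az': 0.0007}
{'tx': -73.6, 'ty': 1.1, 'tz': 23.2, 'ax': -0.0012, 'ay': -0.0017, 'az': 0.0007}
```

Call:
play_rows --deltas '[{"tx":0,"ty":0.6,"tz":18,"ax":0,"ay":0,"az":0},{"tx":-2,"ty":0.6,"tz":23,"ax":0,"ay":0,"az":0},{"tx":-12,"ty":0.6,"tz":23.2,"ax":0,"ay":0,"az":0},{"tx":-22,"ty":0.6,"tz":23.2,"ax":0,"ay":0,"az":0},{"tx":-32,"ty":0.6,"tz":23.2,"ax":0,"ay":0,"az":0},{"tx":-42,"ty":0.6,"tz":23.2,"ax":0,"ay":0,"az":0},{"tx":-52,"ty":0.6,"tz":23.2,"ax":0,"ay":0,"az":0},{"tx":-62,"ty":0.6,"tz":23.2,"ax":0,"ay":0,"az":0}]'

```text
time_s: 29.4
tcp_pos: [0.4531, 0.2183, 0.029]
tcp_rot: [0.0, 0.044, 0.999, -0.0]
force: [-3.1, -3.4, -1.0]
grip_width: 0.0108
gripper_force: 41.6
```

Call:
play_rows --deltas '[{"tx":-7,"ty":0,"tz":0.2,"ax":0,"ay":0,"az":0},{"tx":-11,"ty":0,"tz":0.4,"ax":0,"ay":0,"az":0},{"tx":-13.5,"ty":0,"tz":0.4,"ax":0,"ay":0,"az":0},{"tx":-15,"ty":0,"tz":0.4,"ax":0,"ay":0,"az":0},{"tx":-15,"ty":0,"tz":0.4,"ax":0,"ay":0,"az":0}]'

```text
time_s: 30.02
tcp_pos: [0.4678, 0.2169, 0.0286]
tcp_rot: [0.0, 0.044, 0.999, -0.0]
force: [-2.4, -4.7, -1.0]
grip_width: 0.0108
gripper_force: 41.5
```

Run:
```python
from dk import *
st(); b2=fr(dock,-.005-.031,Y[1],0); 
go((b2[0],b2[1],.028,dock[2]))
```

```text
t 30.02 tcp [0.4678 0.2169 0.0286] w 0.0108 gf 41.5 F [-2.4 -4.7 -1. ]
{'tx': 4.9, 'ty': 0.4, 'tz': 0.6, 'ax': -0.0008, 'ay': 0.0002, 'az': -0.0001}
```

Call:
play_rows --deltas '[{"tx":-1,"ty":0,"tz":0.3,"ax":0,"ay":0,"az":0},{"tx":-2,"ty":0,"tz":0.3,"ax":0,"ay":0,"az":0},{"tx":-2,"ty":0,"tz":0.3,"ax":0,"ay":0,"az":0}]'

```text
time_s: 30.4
tcp_pos: [0.4681, 0.2169, 0.028]
tcp_rot: [-0.001, 0.044, 0.999, -0.0]
force: [-14.1, -2.6, 4.8]
grip_width: 0.0108
gripper_force: 42.4
```

Run:
```python
from dk import *
st(); im=snap('top','top3.png'); c=get_calibration('top'); u=proj(c,fr(dock,-.04,0,.02))[0].astype(int); print(u)
a=im[u[1]-60:u[1]+60,u[0]-80:u[0]+80,::-1]; cv2.imwrite('pics/top3c.png',cv2.resize(a,(800,600),interpolation=3))
```

```text
t 30.4 tcp [0.4681 0.2169 0.028 ] w 0.0108 gf 42.4 F [-14.1  -2.6   4.8]
[214 236]
```

View pics/top3c.png

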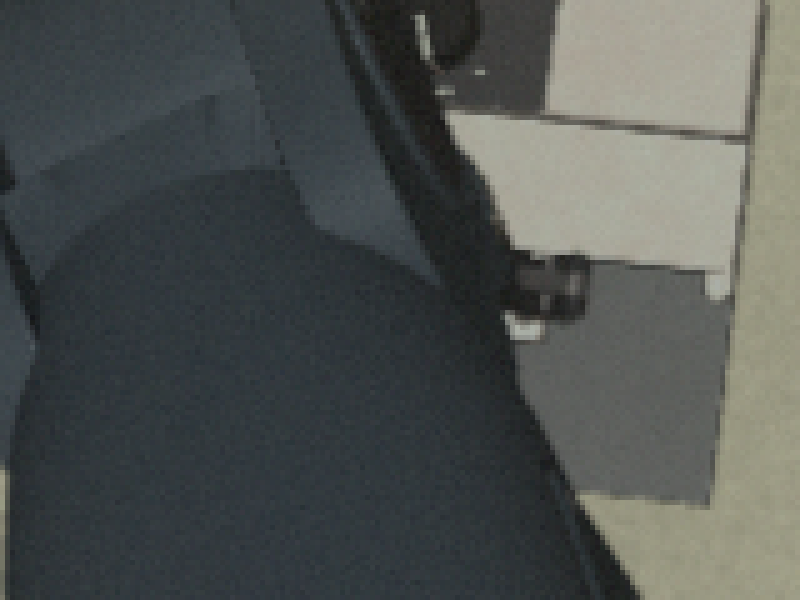

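The arm hides most of it, but the plate's tail shows just outside the roof at (525,327). I'll release and check from the wrist.

Call:
play_rows --deltas '[{"tx":0,"ty":0,"tz":0,"ax":0,"ay":0,"az":0},{"tx":0,"ty":0,"tz":0,"ax":0,"ay":0,"az":0},{"tx":0,"ty":0,"tz":0,"ax":0,"ay":0,"az":0},{"tx":0,"ty":0,"tz":-30,"ax":0,"ay":0,"az":0},{"tx":0,"ty":0,"tz":-80,"ax":0,"ay":0,"az":0},{"tx":0,"ty":0,"tz":-140,"ax":0,"ay":0,"az":0},{"tx":-15,"ty":0,"tz":-200,"ax":0,"ay":0,"az":0},{"tx":-15,"ty":0,"tz":-200,"ax":0,"ay":0,"az":0}]' --jaw 36

```text
time_s: 31.45
tcp_pos: [0.487, 0.2169, 0.2328]
tcp_rot: [0.004, 0.044, 0.999, 0.002]
force: [0.2, 0.4, -1.0]
grip_width: 0.0357
gripper_force: 0.0
```

Run:
```python
from dk import *
st(); c,im=wsnap('w7'); cv2.imwrite('pics/w7.png',im[:,:,::-1])
for i in (1,2,3):
    print(i,[np.round(proj(c,fr(dock,-.005-.045,Y[i]+q,.022))[0],1).tolist() for q in(-.03,.03)],'fin',np.round(proj(c,fr(dock,-.005-.031,Y[i],.044))[0],1))
a=im[90:270,150:490,::-1]; cv2.imwrite('pics/w7c.png',cv2.resize(a,(780,413),interpolation=3))
go((.49,-.28,.25,.0846))
```

```text
t 31.45 tcp [0.487  0.2169 0.2328] w 0.0357 gf 0.0 F [ 0.2  0.4 -1. ]
1 [[294.4, 173.2], [351.9, 173.1]] fin [323.1 189.4]
2 [[359.0, 173.1], [416.2, 173.3]] fin [391.1 189.5]
3 [[423.2, 173.3], [479.4, 173.7]] fin [458.1 189.7]
{'tx': -47.9, 'ty': -494.1, 'tz': -20.8, 'ax': 0.0017, 'ay': 0.0038, 'az': -0.1722}
```

View pics/w7c.png

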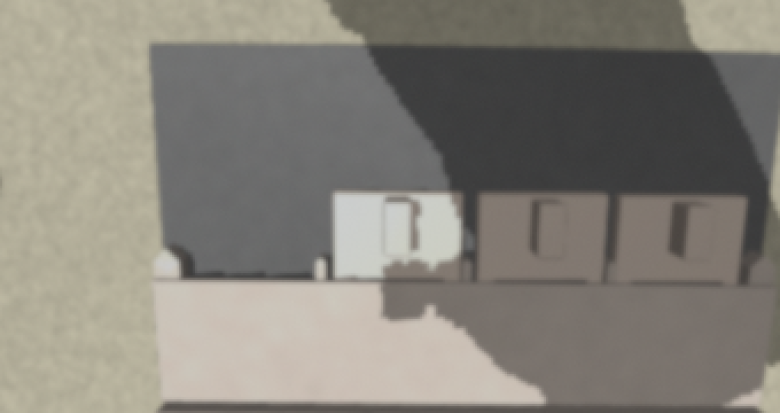

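The three docked cassettes show their tails level at crop row ~192 (full-image row 173), exactly the home prediction. Next is the last cassette.

Call:
play_rows --deltas '[{"tx":-48,"ty":-494,"tz":-20,"ax":0,"ay":0,"az":-0.172},{"tx":-48,"ty":-494,"tz":-20,"ax":0,"ay":0,"az":-0.172},{"tx":-48,"ty":-494,"tz":-20,"ax":0,"ay":0,"az":-0.172},{"tx":-48,"ty":-494,"tz":-20,"ax":0,"ay":0,"az":-0.172},{"tx":-48,"ty":-494,"tz":-20,"ax":0,"ay":0,"az":-0.172},{"tx":-48,"ty":-494,"tz":-20,"ax":0,"ay":0,"az":-0.172},{"tx":-48,"ty":-494,"tz":-20,"ax":0,"ay":0,"az":-0.172},{"tx":-48,"ty":-494,"tz":-20,"ax":0,"ay":0,"az":-0.172}]'

```text
time_s: 32.5
tcp_pos: [0.488, -0.2821, 0.2468]
tcp_rot: [-0.001, -0.042, 0.999, 0.0]
force: [1.2, 0.4, 0.8]
grip_width: 0.0364
gripper_force: 0.0
```

Call:
play_rows --deltas '[{"tx":0,"ty":0,"tz":0,"ax":0,"ay":0,"az":0},{"tx":0,"ty":0,"tz":0,"ax":0,"ay":0,"az":0}]'

```text
time_s: 32.75
tcp_pos: [0.4884, -0.2798, 0.2469]
tcp_rot: [-0.001, -0.042, 0.999, 0.001]
force: [-0.5, 0.1, -0.4]
grip_width: 0.036
gripper_force: 0.0
```

```bash
python3 -c "
from pk import *
look('w8',0)"
```

```text
t 32.75 tcp [ 0.4884 -0.2798  0.2469] w 0.036 gf 0.0 F [-0.5  0.1 -0.4]
seen 0.82 [ 0.493 -0.333] 0.0054
0 [ 0.4957 -0.3339  0.0579] rms 0.46 80 shift [ 0.  -0.3]
{'tx': 28.8, 'ty': -54.4, 'tz': 147.6, 'ax': 0.0006, 'ay': -0.0006, 'az': 0.0281}
{'tx': 28.7, 'ty': -54.5, 'tz': 226.1, 'ax': 0.0006, 'ay': -0.0006, 'az': 0.0281}
```

Call:
play_rows --deltas '[{"tx":28.7,"ty":-54.5,"tz":30,"ax":0,"ay":0,"az":0.028},{"tx":28.7,"ty":-54.5,"tz":85,"ax":0,"ay":0,"az":0.028},{"tx":28.7,"ty":-54.5,"tz":140,"ax":0,"ay":0,"az":0.028},{"tx":28.7,"ty":-54.5,"tz":185,"ax":0,"ay":0,"az":0.028},{"tx":28.7,"ty":-54.5,"tz":212,"ax":0,"ay":0,"az":0.028},{"tx":28.7,"ty":-54.5,"tz":223,"ax":0,"ay":0,"az":0.028},{"tx":28.7,"ty":-54.5,"tz":225.5,"ax":0,"ay":0,"az":0.028},{"tx":28.7,"ty":-54.5,"tz":225.5,"ax":0,"ay":0,"az":0.028}]' --jaw 36

```text
time_s: 33.85
tcp_pos: [0.4656, -0.3371, 0.0236]
tcp_rot: [0.001, -0.029, 1.0, -0.0]
force: [0.5, 0.6, 0.1]
grip_width: 0.0361
gripper_force: 0.0
```

Call:
play_rows --deltas '[{"tx":0,"ty":0,"tz":0,"ax":0,"ay":0,"az":0},{"tx":0,"ty":0,"tz":0,"ax":0,"ay":0,"az":0},{"tx":0,"ty":0,"tz":0,"ax":0,"ay":0,"az":0},{"tx":0,"ty":0,"tz":0,"ax":0,"ay":0,"az":0},{"tx":0,"ty":0,"tz":-20,"ax":0,"ay":0,"az":0},{"tx":0,"ty":0,"tz":-65,"ax":0,"ay":0,"az":0},{"tx":0,"ty":0,"tz":-110,"ax":0,"ay":0,"az":0},{"tx":0,"ty":0,"tz":-130,"ax":0,"ay":0,"az":0}]' --jaw 3 --force 40

```text
time_s: 34.85
tcp_pos: [0.4657, -0.3377, 0.1557]
tcp_rot: [0.001, -0.028, 1.0, -0.001]
force: [-0.1, -0.4, -1.7]
grip_width: 0.0108
gripper_force: 39.3
```

Run:
```python
from dk import *
st(); b=fr(dock,-.005-.031-.072,Y[0],0); 
go((b[0],b[1],.15,dock[2]))
```

```text
t 34.85 tcp [ 0.4657 -0.3377  0.1557] w 0.0108 gf 39.3 F [-0.1 -0.4 -1.7]
{'tx': 52.3, 'ty': 498.3, 'tz': 4.4, 'ax': -0.0021, 'ay': 0.003, 'az': 0.1446}
```

Call:
play_rows --deltas '[{"tx":52,"ty":498,"tz":0,"ax":0,"ay":0,"az":0.145},{"tx":52,"ty":498,"tz":0,"ax":0,"ay":0,"az":0.145},{"tx":52,"ty":498,"tz":0,"ax":0,"ay":0,"az":0.145},{"tx":52,"ty":498,"tz":0,"ax":0,"ay":0,"az":0.145},{"tx":52,"ty":498,"tz":0,"ax":0,"ay":0,"az":0.145},{"tx":52,"ty":498,"tz":0,"ax":0,"ay":0,"az":0.145},{"tx":52,"ty":498,"tz":0,"ax":0,"ay":0,"az":0.145},{"tx":52,"ty":498,"tz":0,"ax":0,"ay":0,"az":0.145}]'

```text
time_s: 35.85
tcp_pos: [0.3844, 0.1585, 0.1532]
tcp_rot: [0.001, 0.044, 0.999, 0.0]
force: [1.0, 0.3, -1.5]
grip_width: 0.0112
gripper_force: 39.4
```

Call:
play_rows --deltas '[{"tx":0,"ty":0,"tz":15,"ax":0,"ay":0,"az":0},{"tx":0,"ty":0,"tz":50,"ax":0,"ay":0,"az":0},{"tx":0,"ty":0,"tz":80,"ax":0,"ay":0,"az":0},{"tx":0,"ty":0,"tz":100,"ax":0,"ay":0,"az":0},{"tx":0,"ty":0,"tz":100,"ax":0,"ay":0,"az":0}]'

```text
time_s: 36.48
tcp_pos: [0.384, 0.1562, 0.052]
tcp_rot: [-0.001, 0.044, 0.999, -0.0]
force: [-0.7, 0.6, -0.7]
grip_width: 0.0114
gripper_force: 39.5
```

Run:
```python
from dk import *
st(); b=fr(dock,-.005-.031-.072,Y[0],0); b2=fr(dock,-.005-.031,Y[0],0)
go((b[0],b[1],.028,dock[2]),(b2[0],b2[1],.028,dock[2]))
```

```text
t 36.48 tcp [0.384  0.1562 0.052 ] w 0.0114 gf 39.5 F [-0.7  0.6 -0.7]
{'tx': -1.3, 'ty': 0.8, 'tz': 24.0, 'ax': -0.0009, 'ay': -0.0017, 'az': -0.0004}
{'tx': -73.3, 'ty': 0.8, 'tz': 23.9, 'ax': -0.0009, 'ay': -0.0017, 'az': -0.0004}
```

Call:
play_rows --deltas '[{"tx":0,"ty":0,"tz":18,"ax":0,"ay":0,"az":0},{"tx":-2,"ty":0,"tz":23.5,"ax":0,"ay":0,"az":0},{"tx":-12,"ty":0,"tz":24,"ax":0,"ay":0,"az":0},{"tx":-22,"ty":0,"tz":24,"ax":0,"ay":0,"az":0},{"tx":-32,"ty":0,"tz":24,"ax":0,"ay":0,"az":0},{"tx":-42,"ty":0,"tz":24,"ax":0,"ay":0,"az":0},{"tx":-52,"ty":0,"tz":24,"ax":0,"ay":0,"az":0},{"tx":-62,"ty":0,"tz":24,"ax":0,"ay":0,"az":0}]'

```text
time_s: 37.48
tcp_pos: [0.4473, 0.1506, 0.0287]
tcp_rot: [-0.0, 0.044, 0.999, -0.0]
force: [-3.9, -4.0, -1.5]
grip_width: 0.0107
gripper_force: 39.3
```

Call:
play_rows --deltas '[{"tx":-6,"ty":0,"tz":0.2,"ax":0,"ay":0,"az":0},{"tx":-10,"ty":0,"tz":0.4,"ax":0,"ay":0,"az":0},{"tx":-13,"ty":0,"tz":0.4,"ax":0,"ay":0,"az":0},{"tx":-15,"ty":0,"tz":0.4,"ax":0,"ay":0,"az":0},{"tx":-15,"ty":0,"tz":0.4,"ax":0,"ay":0,"az":0}]'

```text
time_s: 38.1
tcp_pos: [0.4618, 0.1493, 0.0282]
tcp_rot: [-0.0, 0.044, 0.999, -0.0]
force: [-4.8, -4.0, -0.4]
grip_width: 0.0107
gripper_force: 39.4
```

Run:
```python
from dk import *
st(); b2=fr(dock,-.005-.031,Y[0],0); 
go((b2[0],b2[1],.028,dock[2]))
```

```text
t 38.1 tcp [0.4618 0.1493 0.0282] w 0.0107 gf 39.4 F [-4.8 -4.  -0.4]
{'tx': 4.8, 'ty': 0.8, 'tz': 0.2, 'ax': -0.0006, 'ay': -0.0006, 'az': -0.0008}
```

Same pattern as the third one. One more small push until it stops firmly, then release and look.

Call:
play_rows --deltas '[{"tx":-1,"ty":0,"tz":0.3,"ax":0,"ay":0,"az":0},{"tx":-2,"ty":0,"tz":0.3,"ax":0,"ay":0,"az":0},{"tx":-2,"ty":0,"tz":0.3,"ax":0,"ay":0,"az":0}]'

```text
time_s: 38.48
tcp_pos: [0.4617, 0.1493, 0.0276]
tcp_rot: [-0.002, 0.044, 0.999, -0.0]
force: [-18.0, -0.9, 7.7]
grip_width: 0.011
gripper_force: 40.3
```

Call:
play_rows --deltas '[{"tx":0,"ty":0,"tz":0,"ax":0,"ay":0,"az":0},{"tx":0,"ty":0,"tz":0,"ax":0,"ay":0,"az":0},{"tx":0,"ty":0,"tz":0,"ax":0,"ay":0,"az":0},{"tx":0,"ty":0,"tz":-30,"ax":0,"ay":0,"az":0},{"tx":0,"ty":0,"tz":-80,"ax":0,"ay":0,"az":0},{"tx":0,"ty":0,"tz":-140,"ax":0,"ay":0,"az":0},{"tx":-30,"ty":50,"tz":-200,"ax":0,"ay":0,"az":0},{"tx":-40,"ty":80,"tz":-200,"ax":0,"ay":0,"az":0}]' --jaw 36

```text
time_s: 39.48
tcp_pos: [0.5124, 0.2268, 0.2315]
tcp_rot: [0.002, 0.045, 0.999, 0.001]
force: [1.0, 0.2, -0.0]
grip_width: 0.0364
gripper_force: 0.0
```

Run:
```python
from dk import *
st(); c,im=wsnap('w9'); cv2.imwrite('pics/w9.png',im[:,:,::-1])
for i in range(4):
    print(i,[np.round((proj(c,fr(dock,-.005-.045,Y[i]+q,.022))[0]-[150,90])*2.294,1).tolist() for q in(-.03,.03)])
a=im[90:340,150:490,::-1]; cv2.imwrite('pics/w9c.png',cv2.resize(a,(780,574),interpolation=3))
for m in masks_of('wrist','ring')[:2]: 
    u=np.argwhere(m['mask']).mean(0)[::-1]; print('ring',m['score'],m['rect'],u,atz(c,[u],.065))
```

```text
t 39.48 tcp [0.5124 0.2268 0.2315] w 0.0364 gf 0.0 F [ 1.   0.2 -0. ]
0 [[152.4, 138.2], [286.2, 137.2]]
1 [[303.0, 137.1], [437.7, 136.6]]
2 [[454.5, 136.6], [588.7, 136.9]]
3 [[605.3, 137.0], [737.3, 137.9]]
ring 0.64 [321.0, 262.4, 363.8, 318.3] [342.1973262  288.42513369] [[0.58568052 0.2377994  0.065     ]]
```

View pics/w9c.png

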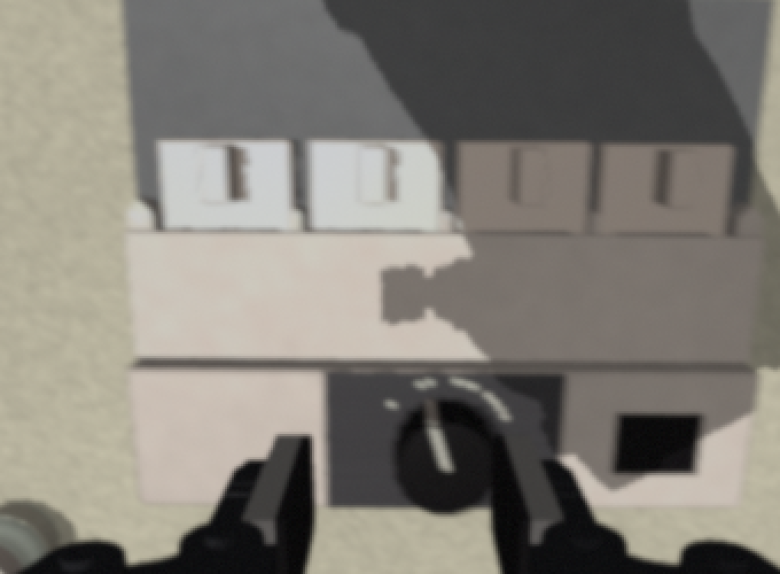

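All four tails are level and match the home prediction (crop row ~139). The pointer is at about -17° and sits on the two-dot mark, so the ring must turn clockwise one detent (0.6 rad).

Run:
```python
from dk import *
c=json.load(open('w2.json'))
far=atz(c,[(323.3,316.2)],.075)[0]; near=atz(c,[(323.3,268.3)],.045)[0]; l=atz(c,[(301.0,295)],.07)[0]; r=atz(c,[(346,295)],.07)[0]
print(far,near,l,r); ctr=np.array([(far[0]-.022*np.cos(.088)+near[0]+.022)/2,(l[1]+r[1])/2]); print('ctr',ctr,'diam y',r[1]-l[1], 'from far',far[0]-.022,'near',near[0]+.022)
ct=get_calibration('top'); u=proj(ct,[*ctr,.07])[0]; print('top px',u)
print(np.round(get_state()['qpos'],2)); st()
go((ctr[0],ctr[1],.15,dock[2]+.3),(ctr[0],ctr[1],.053,dock[2]+.3))
```

```text
[0.60516292 0.23679982 0.075     ] [0.56266918 0.24101017 0.045     ] [0.58070711 0.21563471 0.07      ] [0.58547731 0.26286173 0.07      ]
ctr [0.58395861 0.23924822] diam y 0.04722701970635901 from far 0.5831629175452124 near 0.5846691830419128
top px [217.69758317 179.33778315]
[0.42 0.34 0.13 1.36 0.   0.51]
t 39.58 tcp [0.5126 0.2291 0.2293] w 0.0363 gf 0.0 F [ 0.4 -0.7 -1.5]
{'tx': -70.0, 'ty': 16.1, 'tz': 79.5, 'ax': 0.0019, 'ay': 0.0033, 'az': -0.2982}
{'tx': -69.7, 'ty': 15.8, 'tz': 176.5, 'ax': 0.0019, 'ay': 0.0033, 'az': -0.2982}
```

Call:
play_rows --deltas '[{"tx":-30,"ty":7,"tz":0,"ax":0,"ay":0,"az":-0.15},{"tx":-70,"ty":15.5,"tz":30,"ax":0,"ay":0,"az":-0.298},{"tx":-70,"ty":15.5,"tz":80,"ax":0,"ay":0,"az":-0.298},{"tx":-70,"ty":15.5,"tz":120,"ax":0,"ay":0,"az":-0.298},{"tx":-70,"ty":15.5,"tz":150,"ax":0,"ay":0,"az":-0.298},{"tx":-70,"ty":15.5,"tz":168,"ax":0,"ay":0,"az":-0.298},{"tx":-70,"ty":15.5,"tz":175,"ax":0,"ay":0,"az":-0.298},{"tx":-70,"ty":15.5,"tz":175,"ax":0,"ay":0,"az":-0.298}]' --jaw 80

```text
time_s: 40.58
tcp_pos: [0.5815, 0.2348, 0.0529]
tcp_rot: [-0.0, -0.105, 0.995, -0.0]
force: [0.5, -0.4, 0.4]
grip_width: 0.0803
gripper_force: 0.0
```

Call:
play_rows --deltas '[{"tx":0,"ty":0,"tz":0,"ax":0,"ay":0,"az":0},{"tx":0,"ty":0,"tz":0,"ax":0,"ay":0,"az":0},{"tx":0,"ty":0,"tz":0,"ax":0,"ay":0,"az":0},{"tx":0,"ty":0,"tz":0,"ax":0,"ay":0,"az":0},{"tx":0,"ty":0,"tz":0,"ax":0,"ay":0,"az":0}]' --jaw 30 --force 25

```text
time_s: 41.2
tcp_pos: [0.5818, 0.2363, 0.0541]
tcp_rot: [0.001, -0.105, 0.994, 0.001]
force: [-4.0, 5.0, 8.5]
grip_width: 0.0432
gripper_force: 25.0
```

Call:
play_rows --deltas '[{"tx":0,"ty":2,"tz":0,"ax":0,"ay":0,"az":0.1},{"tx":0,"ty":2,"tz":0,"ax":0,"ay":0,"az":0.22},{"tx":0,"ty":2,"tz":0,"ax":0,"ay":0,"az":0.34},{"tx":0,"ty":2,"tz":0,"ax":0,"ay":0,"az":0.46},{"tx":0,"ty":2,"tz":0,"ax":0,"ay":0,"az":0.56},{"tx":0,"ty":2,"tz":0,"ax":0,"ay":0,"az":0.61},{"tx":0,"ty":2,"tz":0,"ax":0,"ay":0,"az":0.61},{"tx":0,"ty":2,"tz":0,"ax":0,"ay":0,"az":0.61}]'

```text
time_s: 42.2
tcp_pos: [0.5821, 0.2397, 0.0542]
tcp_rot: [0.001, 0.198, 0.98, 0.003]
force: [1.4, 15.9, 1.3]
grip_width: 0.0429
gripper_force: 25.4
```

Call:
play_rows --deltas '[{"tx":0,"ty":0,"tz":0,"ax":0,"ay":0,"az":0},{"tx":0,"ty":0,"tz":0,"ax":0,"ay":0,"az":0},{"tx":0,"ty":0,"tz":0,"ax":0,"ay":0,"az":0},{"tx":0,"ty":0,"tz":-40,"ax":0,"ay":0,"az":0},{"tx":0,"ty":0,"tz":-100,"ax":0,"ay":0,"az":0},{"tx":0,"ty":0,"tz":-160,"ax":0,"ay":0,"az":-0.15},{"tx":30,"ty":-20,"tz":-190,"ax":0,"ay":0,"az":-0.3},{"tx":30,"ty":-20,"tz":-190,"ax":0,"ay":0,"az":-0.3}]' --jaw 80

```text
time_s: 43.2
tcp_pos: [0.5455, 0.2303, 0.2461]
tcp_rot: [0.002, 0.049, 0.999, 0.001]
force: [1.3, -1.1, -0.5]
grip_width: 0.0802
gripper_force: 0.0
```

Run:
```python
from dk import *
st(); c,im=wsnap('w10'); cv2.imwrite('pics/w10.png',im[:,:,::-1])
u=proj(c,[.584,.2385,.075])[0].astype(int); print(u)
a=im[u[1]-160:u[1]+40,u[0]-130:u[0]+130,::-1]; cv2.imwrite('pics/w10c.png',cv2.resize(a,(780,600),interpolation=3))
go((.49,-.235,.26,.0846))
```

```text
t 43.2 tcp [0.5455 0.2303 0.2461] w 0.0802 gf 0.0 F [ 1.3 -1.1 -0.5]
[336 254]
{'tx': 8.6, 'ty': -468.5, 'tz': -16.4, 'ax': 0.0008, 'ay': 0.0021, 'az': -0.1855}
```

View pics/w10c.png

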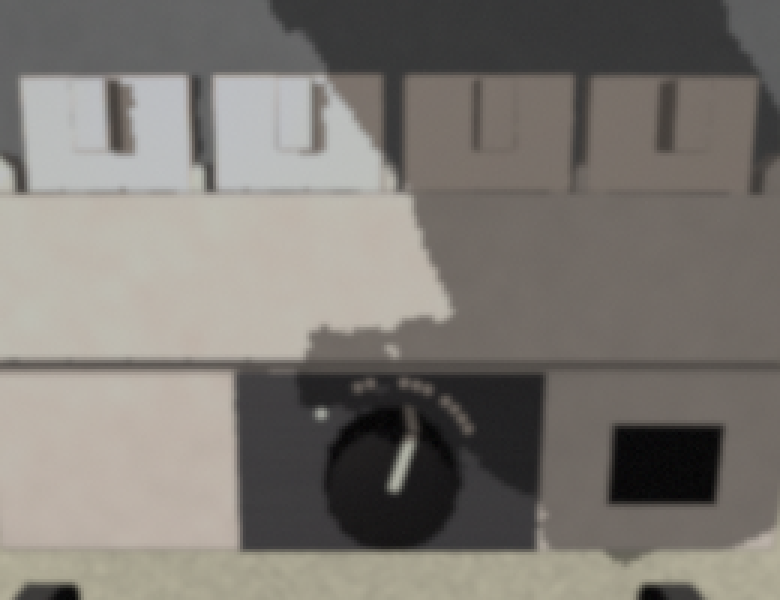

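The pointer now points at the three-dot mark, and all four cassettes are still home. Next I'll shut the flap.

Run:
```python
from dk import *
s=(.4934,-.2331,.0846); r=np.hypot(125,30);a0=np.arctan2(30,125)
g=fr(s,.071-r/1e3*np.cos(a0+1.85),-.0003,0);print(g)
go((g[0],g[1],.26,s[2]))
for k in range(18,-1,-1): print(round(k*.1,1),round(r*np.cos(a0+k*.1)-r*np.cos(a0+1.85),1),round(-(r*np.sin(a0+k*.1)-r*np.sin(a0+1.85)),1))
```

```text
[ 0.62723212 -0.22205179  0.        ]
{'tx': -126.7, 'ty': -441.8, 'tz': -16.1, 'ax': 0.0008, 'ay': 0.0021, 'az': -0.1855}
1.8 5.7 -3.0
1.7 17.4 -8.2
1.6 29.6 -12.2
1.5 42.2 -14.9
1.4 55.0 -16.4
1.3 67.8 -16.6
1.2 80.6 -15.5
1.1 93.3 -13.1
1.0 105.6 -9.5
0.9 117.5 -4.7
0.8 128.9 1.3
0.7 139.6 8.4
0.6 149.5 16.6
0.5 158.6 25.6
0.4 166.7 35.6
0.3 173.8 46.3
0.2 179.8 57.7
0.1 184.7 69.6
0.0 188.3 81.9
```

Call:
play_rows --deltas '[{"tx":-30,"ty":-60,"tz":-16,"ax":0,"ay":0,"az":-0.05},{"tx":-50,"ty":-120,"tz":-16,"ax":0,"ay":0,"az":-0.1},{"tx":-70,"ty":-180,"tz":-16,"ax":0,"ay":0,"az":-0.185},{"tx":-127,"ty":-442,"tz":-16,"ax":0,"ay":0,"az":-0.185},{"tx":-127,"ty":-442,"tz":-16,"ax":0,"ay":0,"az":-0.185},{"tx":-127,"ty":-442,"tz":-16,"ax":0,"ay":0,"az":-0.185},{"tx":-127,"ty":-442,"tz":-16,"ax":0,"ay":0,"az":-0.185},{"tx":-127,"ty":-442,"tz":-16,"ax":0,"ay":0,"az":-0.185}]' --jaw 45

```text
time_s: 44.25
tcp_pos: [0.6274, -0.226, 0.2564]
tcp_rot: [-0.001, -0.04, 0.999, 0.0]
force: [-0.4, 0.8, 0.3]
grip_width: 0.045
gripper_force: 0.0
```

Call:
play_rows --deltas '[{"tx":0,"ty":0,"tz":0,"ax":0,"ay":0,"az":0}]'

```text
time_s: 44.38
tcp_pos: [0.6276, -0.2245, 0.2565]
tcp_rot: [-0.001, -0.04, 0.999, 0.0]
force: [0.1, -0.3, 0.2]
grip_width: 0.0448
gripper_force: 0.0
```

Run:
```python
from dk import *
st(); go((.6272,-.2221,.142,.0846)); c,im=wsnap('w11'); cv2.imwrite('pics/w11.png',im[:,:,::-1]); print(proj(c,[.6272,-.2221,.157]))
```

```text
t 44.38 tcp [ 0.6276 -0.2245  0.2565] w 0.0448 gf 0.0 F [ 0.1 -0.3  0.2]
{'tx': -0.1, 'ty': 2.3, 'tz': 114.5, 'ax': 0.0009, 'ay': -0.0026, 'az': -0.0041}
[[328.2918418  238.87982128]]
```

View pics/w11.png

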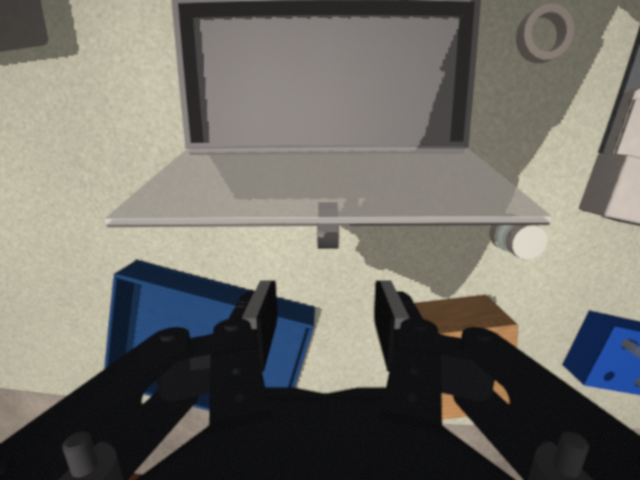

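The view shows the flap leaning back with its grip at (328,238), exactly where I predicted, so I'll descend and grip it.

Call:
play_rows --deltas '[{"tx":0,"ty":2.3,"tz":30,"ax":0,"ay":0,"az":-0.004},{"tx":0,"ty":2.3,"tz":65,"ax":0,"ay":0,"az":-0.004},{"tx":0,"ty":2.3,"tz":95,"ax":0,"ay":0,"az":-0.004},{"tx":0,"ty":2.3,"tz":110,"ax":0,"ay":0,"az":-0.004},{"tx":0,"ty":2.3,"tz":114,"ax":0,"ay":0,"az":-0.004},{"tx":0,"ty":2.3,"tz":114,"ax":0,"ay":0,"az":-0.004}]'

```text
time_s: 45.18
tcp_pos: [0.628, -0.2198, 0.1457]
tcp_rot: [0.0, -0.044, 0.999, -0.0]
force: [-0.0, 0.2, 0.0]
grip_width: 0.0451
gripper_force: 0.0
```

Call:
play_rows --deltas '[{"tx":0,"ty":0,"tz":0,"ax":0,"ay":0,"az":0},{"tx":0,"ty":0,"tz":0,"ax":0,"ay":0,"az":0},{"tx":0,"ty":0,"tz":0,"ax":0,"ay":0,"az":0},{"tx":0,"ty":0,"tz":0,"ax":0,"ay":0,"az":0},{"tx":5.7,"ty":0,"tz":-3,"ax":0,"ay":0,"az":0},{"tx":17.4,"ty":0,"tz":-8.2,"ax":0,"ay":0,"az":0},{"tx":29.6,"ty":0,"tz":-12.2,"ax":0,"ay":0,"az":0},{"tx":42.2,"ty":0,"tz":-14.9,"ax":0,"ay":0,"az":0}]' --jaw 5 --force 25

```text
time_s: 46.18
tcp_pos: [0.5863, -0.2261, 0.1612]
tcp_rot: [0.001, -0.044, 0.999, -0.002]
force: [3.5, -15.9, -1.6]
grip_width: 0.0156
gripper_force: 31.9
```

Call:
play_rows --deltas '[{"tx":12.8,"ty":-1,"tz":-1.5,"ax":0,"ay":0,"az":0},{"tx":25.6,"ty":-2,"tz":-1.7,"ax":0,"ay":0,"az":0},{"tx":38.4,"ty":-2,"tz":-0.6,"ax":0,"ay":0,"az":0},{"tx":51.1,"ty":-2,"tz":1.8,"ax":0,"ay":0,"az":0},{"tx":63.4,"ty":-2,"tz":5.4,"ax":0,"ay":0,"az":0},{"tx":75.3,"ty":-2,"tz":10.2,"ax":0,"ay":0,"az":0},{"tx":86.7,"ty":-2,"tz":16.2,"ax":0,"ay":0,"az":0},{"tx":97.4,"ty":-2,"tz":23.3,"ax":0,"ay":0,"az":0}]'

```text
time_s: 47.18
tcp_pos: [0.4888, -0.2347, 0.138]
tcp_rot: [0.001, -0.044, 0.999, -0.001]
force: [-4.6, 0.1, 11.0]
grip_width: 0.0152
gripper_force: 38.2
```

Call:
play_rows --deltas '[{"tx":9.9,"ty":0,"tz":8.2,"ax":0,"ay":0,"az":0},{"tx":19,"ty":0,"tz":17.2,"ax":0,"ay":0,"az":0},{"tx":27.1,"ty":0,"tz":27.2,"ax":0,"ay":0,"az":0},{"tx":34.2,"ty":0,"tz":37.9,"ax":0,"ay":0,"az":0},{"tx":40.2,"ty":0,"tz":49.3,"ax":0,"ay":0,"az":0},{"tx":45.1,"ty":0,"tz":61.2,"ax":0,"ay":0,"az":0},{"tx":48,"ty":0,"tz":70,"ax":0,"ay":0,"az":0},{"tx":48.3,"ty":0,"tz":72.5,"ax":0,"ay":0,"az":0}]'

```text
time_s: 48.18
tcp_pos: [0.4392, -0.2389, 0.0639]
tcp_rot: [-0.001, -0.044, 0.999, -0.0]
force: [-12.2, -2.5, 5.7]
grip_width: 0.0155
gripper_force: 43.6
```

Call:
play_rows --deltas '[{"tx":0,"ty":0,"tz":0,"ax":0,"ay":0,"az":0},{"tx":0,"ty":0,"tz":0,"ax":0,"ay":0,"az":0},{"tx":0,"ty":0,"tz":0,"ax":0,"ay":0,"az":0},{"tx":0,"ty":0,"tz":-20,"ax":0,"ay":0,"az":0},{"tx":0,"ty":0,"tz":-70,"ax":0,"ay":0,"az":0},{"tx":0,"ty":0,"tz":-130,"ax":0,"ay":0,"az":0},{"tx":-50,"ty":0,"tz":-190,"ax":0,"ay":0,"az":0},{"tx":-50,"ty":0,"tz":-200,"ax":0,"ay":0,"az":0}]' --jaw 45

```text
time_s: 49.18
tcp_pos: [0.4926, -0.2342, 0.2667]
tcp_rot: [0.002, -0.045, 0.999, -0.001]
force: [-0.6, -0.7, -1.7]
grip_width: 0.0452
gripper_force: 0.0
```

Run:
```python
from dk import *
st(); c,im=wsnap('w12'); cv2.imwrite('pics/w12.png',im[:,:,::-1])
s=(.4934,-.2331,.0846)
print(proj(c,[fr(s,-.081,.147,.048),fr(s,-.081,-.147,.048),fr(s,-.054,0,.075)]))
m=masks_of('wrist','flap')[0]; print(m['score'],m['rect'])
ct=get_calibration('top'); snap('top','top9.png')
for k,z in [('jar',.05),('tape',.015),('beaker',.037)]:
    for m in masks_of('top',k)[:1]: print(k,round(m['score'],2),np.round(atz(ct,[np.argwhere(m['mask']).mean(0)[::-1]],z),3))
```

```text
t 49.17 tcp [ 0.4926 -0.2342  0.2667] w 0.0452 gf 0.0 F [-0.6 -0.7 -1.7]
[[467.42458084 133.73902722]
 [185.99753442 132.40834195]
 [326.72656709 160.03868884]]
0.59 [184.4, 132.6, 468.2, 271.1]
jar 0.87 [[0.635 0.004 0.05 ]]
tape 0.54 [[ 0.421 -0.002  0.015]]
```

View pics/w12.png

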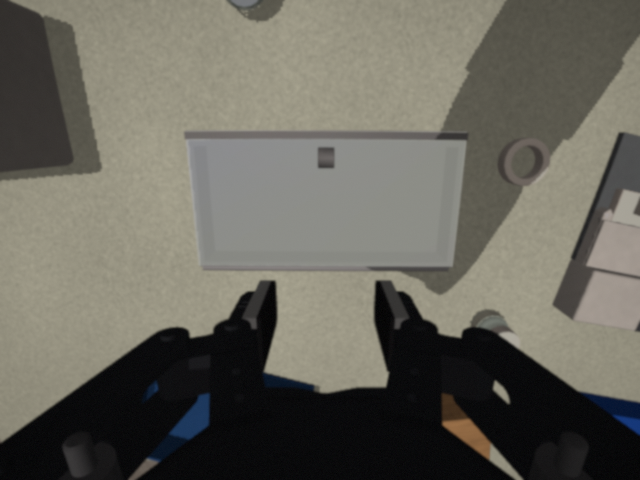

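The flap is shut: its corners are at (186,132) and (467,133) as modelled, and the box is empty. One last look at the dock, because a cassette could have been knocked.

Run:
```python
from dk import *
im=cv2.imread('pics/top9.png'); a=im[150:290,140:310]; cv2.imwrite('pics/top9c.png',cv2.resize(a,(728,600),interpolation=3))
```

```text
(no output)
```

View pics/top9c.png

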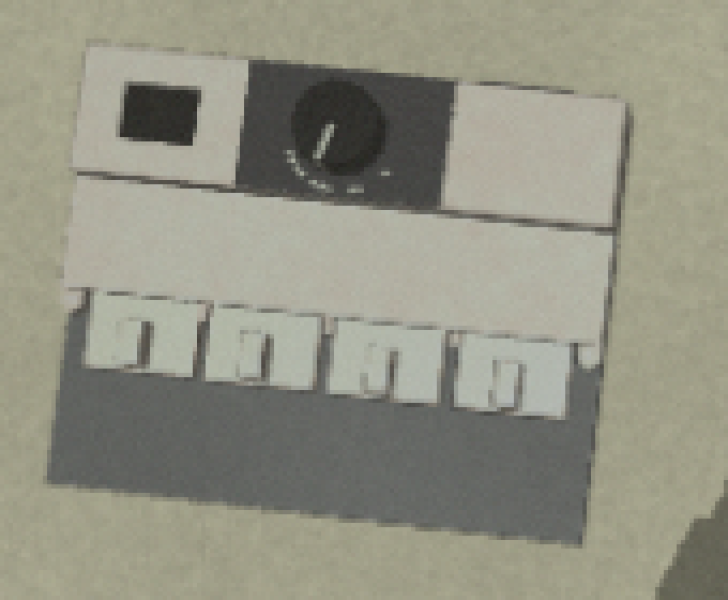

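All four cassettes are home, the ring pointer is on the three-dot mark at about (320,155), and nothing has been disturbed.

```bash
python3 -c "
from h import *
st(); print(job_done())"
```

```text
t 49.48 tcp [ 0.4897 -0.2341  0.263 ] w 0.0448 gf 0.0 F [ 0.3 -0.5 -0.5]
the job is handed in; nothing more can be done
None
```

I handed the job in at about 49.5 s: all four cassettes home in the dock, ring at number 3 and flap shut. The last pictures confirm this, show the jar and tape unmoved, and include no final network reading for the beaker; no verdict came back.

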